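# Set up a wheel axle in V-blocks for a bend check

### The arm

A 6-joint arm with a two-finger parallel gripper is mounted at the origin on the work surface. World frame = base frame: x ahead of the robot, y to its left, z up, the work surface at z = 0. Lengths are in mm, angles in rad, forces in N, time in s.
With the tool pointing down it reaches from about 150 to 775 mm from the base axis. Payload 6.1 kg.
Tool frame: the origin (TCP) lies midway between the tips of the shut fingers; the grasp point (between the pads) lies 19 mm behind it; z points along the fingers, y is the direction in which the jaws open and shut (so a half turn about z gives the same grasp; the last joint's range is limited). The gripper opens to 85 mm and grips with 20 to 120 N. Pads are 22 mm wide; open, the fingers measure 114 mm over their backs; the gripper's body (76 mm by 85 mm) begins 54 mm behind the grasp point. The pads swing forward as they close: fully open they stand 13 mm farther back than shut.
Start: joints at [1.138, 0.126, -0.04, 1.405, 0, 1.571], TCP at [220.184, 476.579, 197.695] pointing down, gripper open.
Joint ranges: [-2.72, 2.72], [-0.95, 1.95], [-1.27, 1.35], [-1.78, 2.02], [-1.46, 1.47], [-3.14, 3.14]. Speed limits (rad/s): [2.39, 2.39, 3.01, 3.14, 3.14, 3.14].

### API

Orientations are given as a rotation vector (axis times angle).
In Python, from bench import r, optics gives the robot as it stands.
- The arm moves only by the shell command python3 -m crank 'ROWS' [FORCE]. ROWS is JSON, a list of rows, each a list of 7 numbers: the shift along the tool's x, y, z in units of 600 mm (1.0 is 600 mm), then the turn, a rotation vector about the tool's x, y, z in units of pi rad (1.0 is pi rad), then the gripper's target within -1 to 1 (fully open at 1, half-way at 0, shut at -1). In form: [[x, y, z, ax, ay, az, claw], ...]. A call has 1 to 8 rows; each row is the pose to reach, as a shift and turn from the pose measured when the call began, along the tool's axes at that moment, turning the shorter way round; what a row does not reach only later rows make up. A row lasts 1/10 s, in which the tool goes at most 50 mm and 8.59 degrees, less where a joint would pass 70% of its speed; a pose out of reach is approached as far as the arm can. A call with a number of a shift or a turn outside -1 to 1 is refused whole. A call with a gripper value outside its range is refused whole. The fingers move at their own pace and stop on an object; FORCE is the grip in N (left out, the last holds). Time passes only in rows, so rows that repeat a pose let the fingers close. It gives the time, the measured TCP pose, the force and the opening at its end, in the units of the state.
- r.get_state(): the state, without advancing time (a new reading comes with each control period).
- optics.grab_frame(name): name is "scene" or "top" or "wrist"; returns a dict with "frame" (480x640x3 uint8, red, green, blue), "fx", "fy", "cx", "cy" (pixels), "k1" (the pictures are not rectified: a ray, as slopes to the right and down, at radius r is drawn at 1 + k1 r^2 times it, then the intrinsics apply), "world_from_camera" (4x4, takes a point from camera to world coordinates). Camera axes: x right, y up, looking along -z (the intrinsics and any distortion apply to the point x, -y, -z); pixel columns grow to the right and rows downward; lengths in mm; the calibration is good to about 2 mm. A picture is of the moment at which its call begins. There is no depth.
- r.close_job(): hands the job in, once; it reports no verdict.
The state is a dict: "time_s": time; "qpos": joint angles; "dq": joint speeds; "joint_efforts": joint torques, N m; "tool_pos": TCP position; "eef_rot": TCP orientation; "ft_force": force on the tool from outside, world axes, zero at the start; "torque": the same for the moment, N m; "grip_width": finger opening in mm.
Only numpy, scipy, OpenCV 4.12 (cv2) and the standard library are available. Lean on these libraries where they do the work, as an engineer would, in place of code of your own. Each camera call takes 0.05 s, during which the arm holds its last target.

### The job

Set the wheel axle up for a bend check on the steel plate: stand the two matching V-blocks on the plate in line with each other, one on its left half and one on its right half as the robot sees it, about 120 mm apart centre to centre, and lay the axle along the plate in both vees, the blocks equally far either side of its middle and its hex head hanging outside the left block. Then stand the dial gauge on the plate behind the axle (on the side away from the robot), its arm square across the axle and its tip resting on the middle of the axle. Everything stands wholly on the plate; keep the gauge upright throughout, and leave the odd, larger V-block where it is.

Things in the scene. Friction and masses are not known exactly. Their poses are not given: they have to be found in the camera images.
- plate: flat dark steel plate fixed on the bench, 200 mm along own x (away from the robot), 280 mm along own y (robot's left), 20 mm thick. Origin: centre of its underside; the top is 20 mm above it. Place and yaw (up to 0.15 rad) vary. With the axle's line at own x = -40 mm, blocks and gauge all find room
- vblock_a: steel V-block, 45 mm along own x, 40 mm along own y, 40 mm high, 0.4 kg; a 90 degree vee 30 mm wide, 15 mm deep runs along own y through its top. Origin: centre of the underside. Grip it across x. Looks the same turned half round. Starts upright on the bench; one of the matching pair, either may go left
- vblock_b: steel V-block, 45 mm along own x, 40 mm along own y, 40 mm high, 0.4 kg; a 90 degree vee 30 mm wide, 15 mm deep runs along own y through its top. Origin: centre of the underside. Grip it across x. Looks the same turned half round. Starts upright on the bench; the other of the matching pair
- big_vblock: the odd V-block, not part of the job: same shape but larger, 60 mm x 50 mm, 60 mm high. Origin: centre of the underside. The three V-blocks are shuffled among three places
- axle: round steel axle 20 mm in diameter, 230 mm long, 0.45 kg. Origin: on its centre line at half its length; own x runs along it to the hex head (27 mm across flats, at x = 101 to 115 mm); may be rolled about x. Starts level in the rest, centre line 45 mm above the bench, any yaw within 1.3 rad of head straight away from the robot. In the vees its centre line is 39 mm above the blocks' underside
- rest: fixed wooden rest under the axle: board 50 mm by 120 mm (own y, along the axle), 12 mm thick, two notched uprights 14 mm thick, 44 mm high at own y = +-45 mm; the axle's middle between them is free to grip. Origin: centre of the underside
- gauge: dial gauge on a stand, 0.75 kg. Origin: underside of base, on the column's axis. Base x = -38 to 22 mm, 50 mm wide, 45 mm high; 12 mm column up to 150 mm; on it a dark clamp block 24 mm (x) by 20 mm (y), 96 to 142 mm high: grip it across y from above. An arm to own -x carries the dial (57 mm across, top at 136 mm) at x = -85 mm, plunger straight down. Starts with arm towards the plate
- tip (a point): lowest point of the gauge's plunger, at the gauge's x = -85 mm, y = 0; when free 44 mm above the underside of the base. The axle's top, in the pair of blocks, is 49 mm above the plate, so a gauge set straight down over it has its plunger pushed in about 5 mm
- plunger (a joint): how far the plunger is pushed in, m: 0 free, 0.010 fully in; soft spring, 0.6 N at first, 1.6 N fully in
Mind the look-alikes: they are no part of the job. Leave any purple look-alike of the vblock_b alone.

How it is judged:
By the outcome, as a careful person would: the job done as asked, in the order asked, and still so for the second after the job is handed in, with the robot touching nothing.
It also fails if it takes over 106 s, if anything falls off the work surface, if the arm or the gripper's body presses on something with over 40 N, if the wrist force passes 120 N, or if a joint passes its speed limit or range.

## Working session

There is one attempt and no reset: what is moved stays moved. The work goes in short steps, Python scripts to look and compute and a shell command to move; the robot and the scene stay as the last step left them, time stands still between calls to the robot, and variables do not carry over. Pictures are saved under pics/ and viewed, and the job is handed in when it is done.

```bash
ls; mkdir -p pics; python3 - <<'E'
from bench import r, optics
import cv2
print(r.get_state())
for n in ("scene","top","wrist"):
    f=optics.grab_frame(n)
    cv2.imwrite(f"pics/{n}0.png",f["frame"][:,:,::-1])
    print(n,f["fx"],f["fy"],f["cx"],f["cy"],f["k1"]);print(f["world_from_camera"])
E
```

```text
pics
{'time_s': 0.0, 'qpos': array([ 1.13800951e+00,  1.26378686e-01, -4.06181086e-02,  1.40539904e+00,
        2.20753272e-05,  1.57076811e+00]), 'dq': array([-1.99302717e-03, -4.60078652e-04, -4.00957722e-04,  6.00507129e-04,
       -3.17591459e-04, -4.68555685e-05]), 'joint_efforts': array([ 4.50478728e-04, -4.35911715e+01,  3.52925599e+01,  1.73200032e-02,
       -6.17056025e-05,  1.41422532e-06]), 'tool_pos': array([219.98415675, 476.17522828, 196.92457987]), 'eef_rot': array([-6.74404969e-01, -3.06797703e+00,  2.44616749e-03]), 'ft_force': array([-0.44376844, -0.47565984,  0.16606286]), 'torque': array([-0.05675127, -0.00794331, -0.05610066]), 'grip_width': 85.49448676583305}
scene 588.7149575856173 588.7149575856173 324.77350782721663 231.07751109532117 -0.04175545811971869
[[-4.54720887e-01 -6.61293296e-01  5.96590389e-01  1.14653896e+03]
 [ 8.90618710e-01 -3.41547705e-01  3.00239035e-01  3.19090599e+02]
 [ 5.21801767e-03  6.67859523e-01  7.44269058e-01  9.05107772e+02]
 [ 0.00000000e+00  0.00000000e+00  0.00000000e+00  1.00000000e+00]]
top 616.3656491863214 616.3656491863214 308.1258391727817 238.3412352010262 -0.21825016702890132
[[-4.06089157e-03  9.83577319e-01 -1.80441589e-01  2.47683414e+02]
 [-9.99972948e-01 -5.10080066e-03 -5.29949954e-03  3.77862641e+00]
 [-6.13286412e-03  1.80415187e-01  9.83571425e-01  1.20549106e+03]
 [ 0.00000000e+00  0.00000000e+00  0.00000000e+00  1.00000000e+00]]
wrist 393.1769410409179 393.1769410409179 323.55620511067684 234.1967840532273 -0.02344633706928912
[[ 4.18836541e-01 -8.63637315e-01 -2.80546859e-01  1.49634212e+02]
 [ 9.08061058e-01  3.97994538e-01  1.30481654e-01  5.09505524e+02]
 [-1.03270748e-03 -3.09404162e-01  9.50930070e-01  3.72874574e+02]
 [ 0.00000000e+00  0.00000000e+00  0.00000000e+00  1.00000000e+00]]
```

View pics/top0.png

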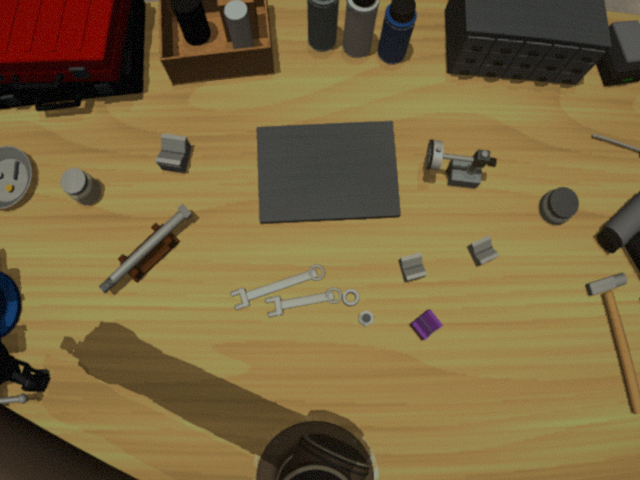

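View pics/scene0.png

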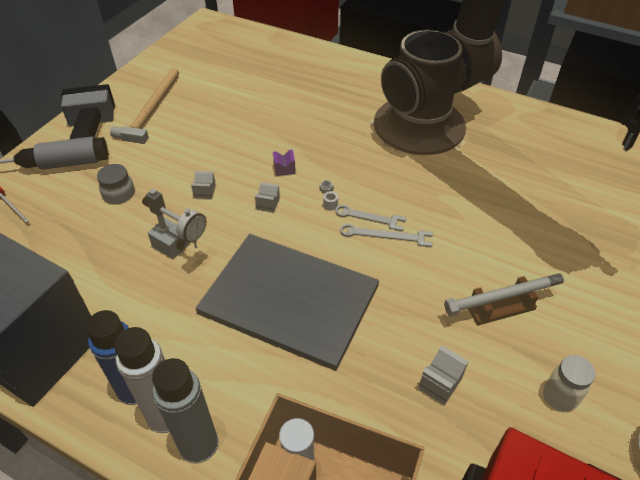

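View pics/wrist0.png

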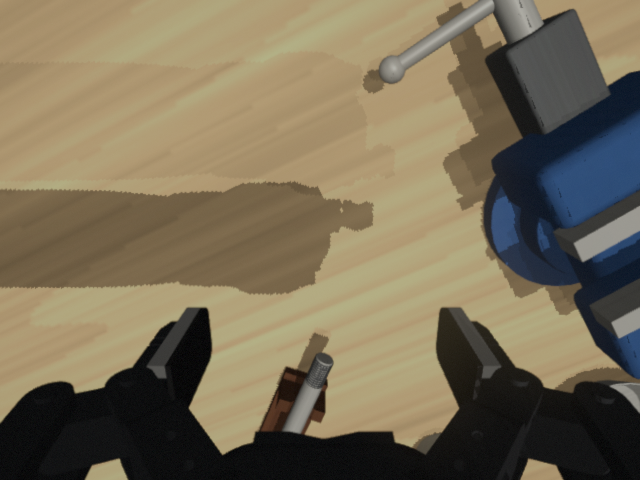

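The matching pair is the two small grey blocks at top (413,267) and (484,251). The larger one at (173,153) is the odd block, and the purple one at (427,324) is the look-alike. I'll confirm with enlarged crops.

```bash
cat > h.py <<'E'
import numpy as np, cv2, pickle
from scipy.spatial.transform import Rotation as R
def grab(n,save=None):
    from bench import optics
    f=optics.grab_frame(n); f={k:(np.array(v) if not np.isscalar(v) else v) for k,v in f.items()}
    if save: pickle.dump(f,open(f"pics/{save}.pkl","wb"))
    return f
def load(s): return pickle.load(open(f"pics/{s}.pkl","rb"))
def proj(f,P):
    P=np.atleast_2d(P).astype(float); T=np.linalg.inv(f["world_from_camera"])
    c=P@T[:3,:3].T+T[:3,3]; s=np.c_[c[:,0],-c[:,1]]/(-c[:,2:3])
    s=s*(1+f["k1"]*(s**2).sum(1,keepdims=True))
    return np.c_[s[:,0]*f["fx"]+f["cx"],s[:,1]*f["fy"]+f["cy"]]
def ray(f,uv):
    uv=np.asarray(uv,float); d=(uv-[f["cx"],f["cy"]])/[f["fx"],f["fy"]]; s=d.copy()
    for _ in range(20): s=d/(1+f["k1"]*(s**2).sum())
    W=f["world_from_camera"]; v=W[:3,:3]@np.array([s[0],-s[1],-1.]); return W[:3,3],v
def onz(f,uv,z):
    o,v=ray(f,uv); return o+v*(z-o[2])/v[2]
def crop(f,x0,y0,x1,y1,k,out,lines=()):
    im=f["frame"][y0:y1,x0:x1,::-1]; im=cv2.resize(im,None,fx=k,fy=k,interpolation=cv2.INTER_CUBIC)
    for L in lines:
        q=((np.asarray(L)-[x0,y0]+0.5)*k).astype(int)
        cv2.polylines(im,[q.reshape(-1,1,2)],False,(0,255,0),1)
    st=10
    for u in range((x0//st+1)*st,x1,st): cv2.line(im,((u-x0)*k,0),((u-x0)*k,6 if u%50 else 16),(0,0,255),1); cv2.putText(im,str(u),((u-x0)*k+2,14),0,.35,(0,0,255),1) if k*st>35 else 0
    for v in range((y0//st+1)*st,y1,st): cv2.line(im,(0,(v-y0)*k),(6,(v-y0)*k),(0,0,255),1); cv2.putText(im,str(v),(2,(v-y0)*k+4),0,.35,(0,0,255),1) if k*st>35 else 0
    cv2.imwrite(f"pics/{out}.png",im)
def rz(y): return R.from_euler('z',y).as_matrix()
def place(P,x,y,z,yaw): return np.asarray(P,float)@rz(yaw).T+[x,y,z]
def vblock(x,y,yaw,z=0,lx=45,ly=40,h=40,vw=30,vd=15):
    a=lx/2;b=vw/2
    prof=[(-a,0),(-a,h),(-b,h),(0,h-vd),(b,h),(a,h),(a,0)]
    L=[]
    for s in(-1,1): L.append(place([(p,s*ly/2,q) for p,q in prof+prof[:1]],x,y,z,yaw))
    for p,q in prof: L.append(place([(p,-ly/2,q),(p,ly/2,q)],x,y,z,yaw))
    return L
def box(x,y,yaw,z,x0,x1,y0,y1,z0,z1):
    L=[place([(x0,y0,q),(x1,y0,q),(x1,y1,q),(x0,y1,q),(x0,y0,q)],x,y,z,yaw) for q in(z0,z1)]
    L+=[place([(p,q,z0),(p,q,z1)],x,y,z,yaw) for p in(x0,x1) for q in(y0,y1)]
    return L
def axle(x,y,z,yaw):
    t=np.linspace(0,2*np.pi,25); L=[]
    for px,rr in((-115,10),(101,10),(101,15),(115,15)): L.append(place(np.c_[0*t+px,rr*np.cos(t),rr*np.sin(t)],x,y,z,yaw))
    for yy in(-10,10): L.append(place([(-115,yy,0),(101,yy,0)],x,y,z,yaw))
    return L
def gauge(x,y,yaw,z=0):
    L=box(x,y,yaw,z,-38,22,-25,25,0,45)+box(x,y,yaw,z,-12,12,-10,10,96,142)
    t=np.linspace(0,2*np.pi,25)
    for yy in(-8,8): L.append(place(np.c_[-85+28.5*np.cos(t),0*t+yy,107.5+28.5*np.sin(t)],x,y,z,yaw))
    L.append(place([(-85,0,44),(-85,0,79)],x,y,z,yaw)); return L
def ov(f,Ls): return [proj(f,L) for L in Ls]
def toolrel(p0,rv0,p1,rv1):
    A=R.from_rotvec(rv0);B=R.from_rotvec(rv1)
    d=A.inv().apply(np.asarray(p1)-p0)/600; t=(A.inv()*B).as_rotvec()/np.pi
    return np.round(np.r_[d,t],4)
def down(yawy):
    "tool z down; jaw axis (tool y) at world angle yawy"
    y=np.array([np.cos(yawy),np.sin(yawy),0]); z=np.array([0,0,-1.]); x=np.cross(y,z)
    return R.from_matrix(np.c_[x,y,z]).as_rotvec()
E
python3 - <<'E'
from h import *
t=grab("top","t0"); s=grab("scene","s0")
crop(t,395,220,515,340,6,"c_blocks")
crop(t,395,120,515,210,6,"c_gauge")
crop(t,90,130,210,300,4,"c_axle")
crop(t,240,110,420,230,4,"c_plate")
crop(s,190,140,310,220,6,"c_sblocks")
crop(s,130,180,220,270,6,"c_sgauge")
E
```

```text
(no output)
```

View pics/c_blocks.png

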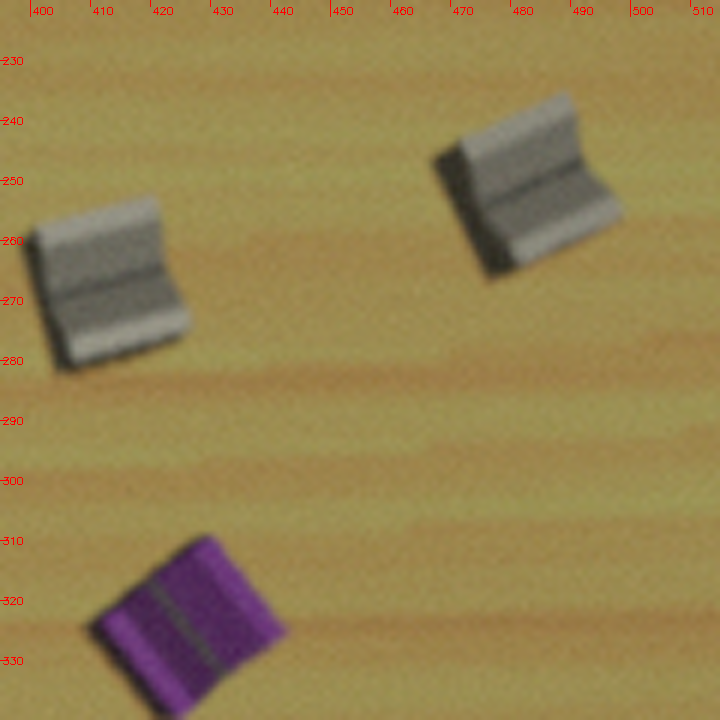

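View pics/c_gauge.png

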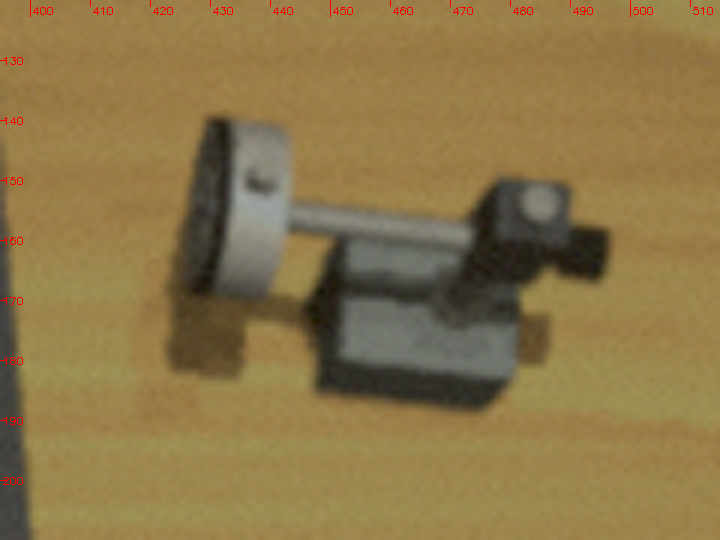

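View pics/c_axle.png

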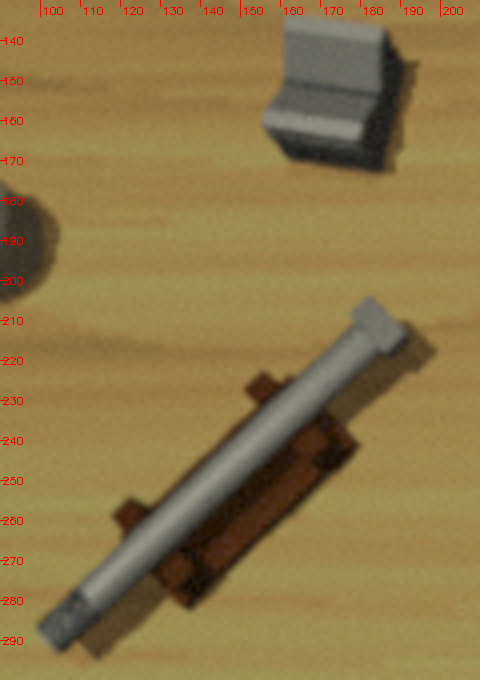

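View pics/c_plate.png

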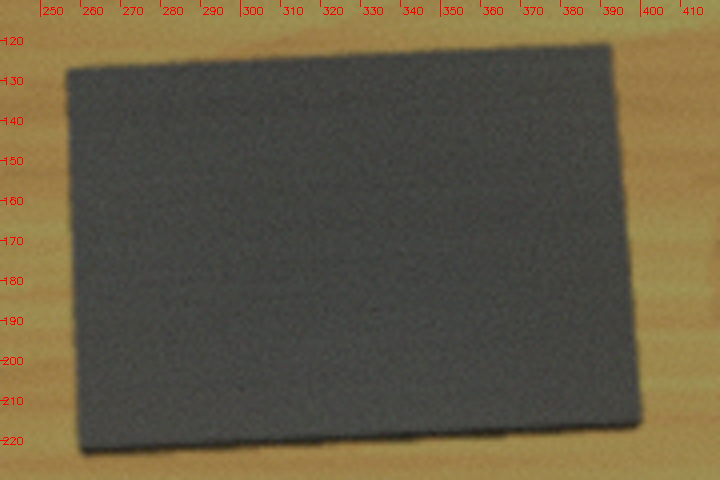

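View pics/c_sblocks.png

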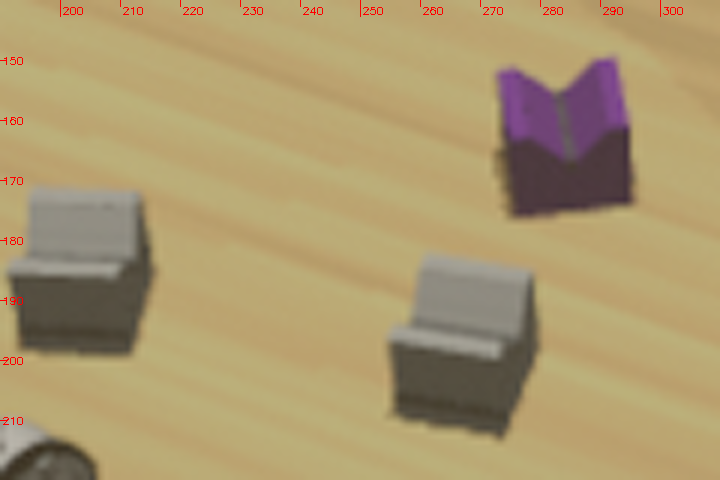

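View pics/c_sgauge.png

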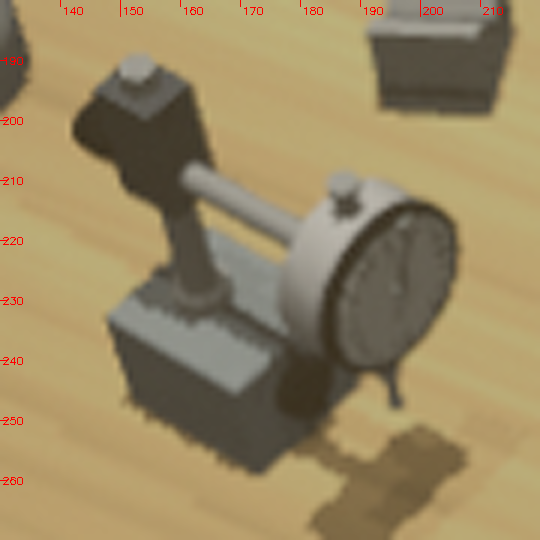

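```bash
sed -i 's/for yy in(-8,8): L.append(place(np.c_\[-85+28.5\*np.cos(t),0\*t+yy,/for yy in(-8,8): L.append(place(np.c_[0*t-85+yy,28.5*np.cos(t),/' h.py
cat > fit0.py <<'E'
from h import *
from scipy.optimize import least_squares as ls
t=load("t0");s=load("s0")
def P(L,x0,y0,k): return (np.array(L,float)+0.5)/k-0.5+[x0,y0]
def fit(obs,g,zfun=None):
    def res(p): return np.concatenate([(proj(f,place(m,p[0],p[1],0,p[2]))-u).ravel() for f,m,u in obs])
    q=ls(res,g,x_scale=[10,10,.1],loss='soft_l1'); return q.x,np.round(res(q.x),1)
V=[(22.5,20,40),(22.5,-20,40),(-22.5,-20,40),(-22.5,20,40)]
VS=[(-22.5,20,40),(-22.5,-20,40),(22.5,20,40),(22.5,-20,40),(22.5,20,0),(22.5,-20,0)]
# scene: right = +y ; near camera=+x
VS=[(-22.5,-20,40),(-22.5,20,40),(22.5,-20,40),(22.5,20,40),(22.5,-20,0),(22.5,20,0)]
A=[(t,V,P([(38,228),(155,196),(190,326),(75,362)],395,220,6)),(s,VS,P([(425,253),(535,270),(390,342),(502,358),(395,418),(503,438)],190,140,6))]
B=[(t,V,P([(460,137),(568,92),(622,212),(518,265)],395,220,6)),(s,VS,P([(28,188),(140,192),(8,275),(122,276),(20,348),(132,354)],190,140,6))]
C=[(-100,140,20),(-100,-140,20),(100,-140,20),(100,140,20)]
Pl=[(t,[(100,140,20),(100,-140,20),(-100,-140,20),(-100,140,20)],P([(67,70),(610,44),(640,425),(82,449)],240,110,4))]
G=[(t,[(-38,25,45),(22,-25,45),(-38,-25,45),(-38,-25,0),(22,-25,0),(0,0,150)],P([(340,235),(518,378),(338,360),(316,392),(480,410),(540,202)],395,120,6)),
(s,[(-38,25,0),(22,25,0),(-38,25,45),(22,25,45),(0,0,150),(-85,0,44)],P([(258,475),(133,402),(240,392),(108,318),(138,70),(397,405)],130,180,6))]
out={}
for n,o,g in(("A",A,(400,-150,0.2)),("B",B,(430,-270,.3)),("plate",Pl,(540,0,0)),("G",G,(580,-240,-1.5))):
    for sub in ([o] if len(o)==1 else [o,o[:1],o[1:]]):
        x,rr=fit(sub,g); print(n,np.round(x,3),rr.tolist())
h=onz(t,P((388,316),90,130,4),45);e=onz(t,P((47,641),90,130,4),45)
print("axle",h,e,np.linalg.norm(h-e),(h+e)/2,np.arctan2(h[1]-e[1],h[0]-e[0]))
E
python3 fit0.py
```

```text
A [ 4.06682e+02 -1.91678e+02  2.55000e-01] [-0.7, -0.2, -0.4, -0.2, 0.3, 0.5, -0.3, -0.0, -0.1, -0.1, -0.4, -0.1, -0.5, -0.5, -0.7, -0.1, 0.3, 0.2, 0.3, -0.1]
A [ 4.06712e+02 -1.92234e+02  2.54000e-01] [-0.4, -0.2, -0.1, -0.2, 0.6, 0.5, -0.0, -0.1]
A [ 4.06813e+02 -1.91133e+02  2.53000e-01] [0.1, 0.0, -0.2, 0.0, -0.3, -0.3, -0.5, -0.0, 0.4, 0.3, 0.5, -0.0]
B [ 4.38319e+02 -3.34396e+02  4.17000e-01] [-0.3, 0.5, -0.6, -0.3, 0.5, 0.4, 0.2, 0.0, 0.4, -0.2, -0.1, -0.1, -0.6, -0.4, -0.9, 0.2, 0.5, 0.8, -0.0, 0.5]
B [ 4.38627e+02 -3.34583e+02  3.96000e-01] [-0.1, 0.1, -0.3, -0.3, 0.4, 0.6, -0.1, -0.3]
B [ 4.38001e+02 -3.34458e+02  4.38000e-01] [0.2, -0.2, -0.2, -0.4, -0.3, -0.4, -0.6, -0.1, 0.7, 0.8, 0.3, 0.3]
plate [ 6.03637e+02 -2.85740e+01  4.30000e-02] [-0.3, -0.4, 0.5, 0.0, 0.9, -0.2, -1.2, 0.5]
G [ 597.791 -312.928   -1.669] [0.8, -3.0, -0.3, 0.2, 0.2, 0.2, -0.9, 0.9, 0.3, 0.7, -0.3, -0.1, 1.0, 1.0, -0.3, 0.6, -0.4, 0.0, -1.1, -0.3, -0.3, -0.6, 0.7, 0.0]
G [ 598.193 -312.716   -1.646] [0.4, -2.8, -0.1, -0.2, 0.4, 0.4, -0.8, 1.1, 0.5, 0.3, -0.4, -0.3]
G [ 597.17  -312.731   -1.686] [0.9, 0.9, -0.1, 0.2, -0.5, -0.0, -0.8, -0.7, 0.0, -0.8, 0.5, 0.3]
axle [520.77820044 246.93533486  45.        ] [360.91199993 411.9759975   45.        ] 229.77298011353614 [440.84510019 329.45566618  45.        ] -0.8013228030825683
```

```bash
cat >> h.py <<'E'
def plan(x,y,z,jaw,cur=None):
    from bench import r
    s=r.get_state(); p0=np.array(s["tool_pos"]);rv0=np.array(s["eef_rot"]); q=s["qpos"]
    Y=R.from_rotvec(rv0).as_matrix()[:,1]; j0=np.arctan2(Y[1],Y[0])
    print("t",s["time_s"],"tcp",np.round(p0,1),"jaw",round(j0,3),"q",np.round(q,2),"w",round(s["grip_width"],1),"F",np.round(s["ft_force"],1))
    for k in(-1,0,1):
        j=jaw+k*np.pi; dj=(j-j0+np.pi)%(2*np.pi)-np.pi
        q1=np.arctan2(y,x); q6=q[5]-(dj-(q1-q[0]))
        print(" jaw",round(j,3),"turn",round(dj,2),"q6->",round(q6,2),toolrel(p0,rv0,[x,y,z],down(j)).tolist(), "dist",np.round(np.linalg.norm(np.array([x,y,z])-p0)))
E
python3 - <<'E'
from h import *
plan(406.7,-191.7,150,0.255)
t=load("t0");s=load("s0")
m=vblock(406.7,-191.7,.255)+vblock(438.3,-334.4,.417)+axle(440.8,329.5,45,-.801)+gauge(597.8,-312.9,-1.669)+box(603.6,-28.6,.043,0,-100,100,-140,140,0,20)
crop(t,90,110,520,330,1,"x"); im=None
crop(t,395,110,515,290,4,"o1",ov(t,m)); crop(s,130,130,410,370,2,"o2",ov(s,m)); crop(t,90,190,210,300,5,"o3",ov(t,m))
E
```

```text
t 0.25 tcp [220.1 476.4 197.3] jaw 1.138 q [ 1.14  0.13 -0.04  1.41 -0.    1.57] w 85.7 F [0.9 0.3 0.5]
 jaw -2.887 turn 2.26 q6-> -2.27 [-0.7493, -0.8803, 0.0796, -0.0001, -0.0003, -0.7189] dist 695.0
 jaw 0.255 turn -0.88 q6-> 0.88 [-0.7493, -0.8803, 0.0796, -0.0002, 0.0001, 0.2811] dist 695.0
 jaw 3.397 turn 2.26 q6-> -2.27 [-0.7493, -0.8803, 0.0796, -0.0001, -0.0003, -0.7189] dist 695.0
```

View pics/o1.png

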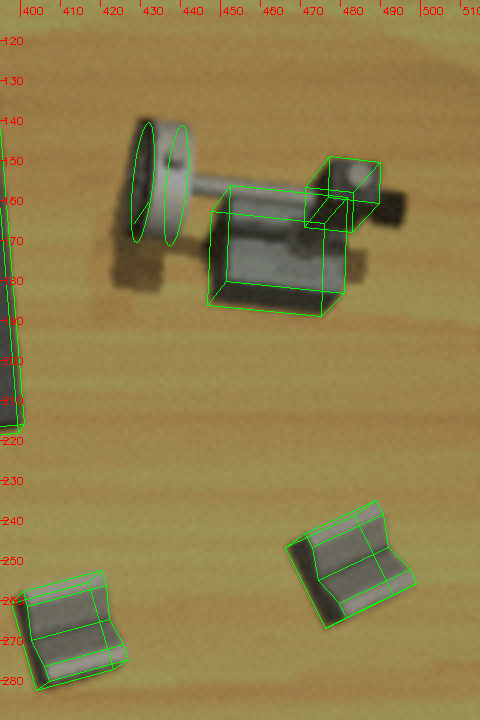

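View pics/o2.png

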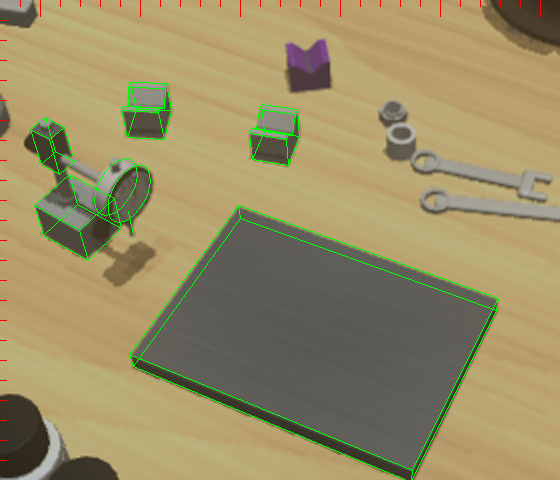

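View pics/o3.png

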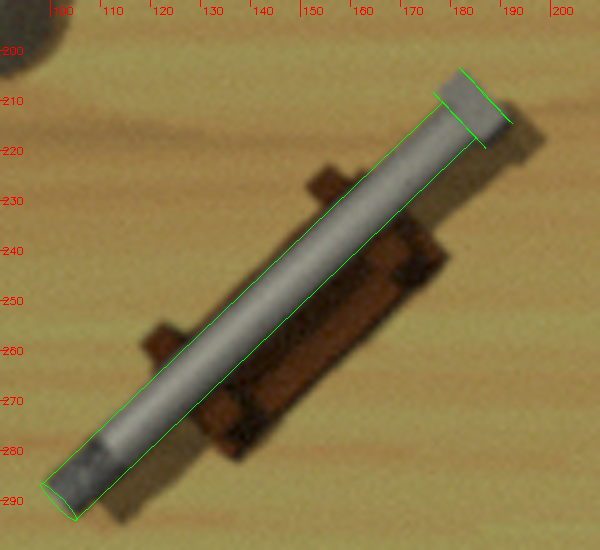

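```bash
python3 -m crank '[[-0.749,-0.88,0.08,0,0,0.281,1],[-0.749,-0.88,0.08,0,0,0.281,1],[-0.749,-0.88,0.08,0,0,0.281,1],[-0.749,-0.88,0.08,0,0,0.281,1],[-0.749,-0.88,0.08,0,0,0.281,1],[-0.749,-0.88,0.08,0,0,0.281,1],[-0.749,-0.88,0.08,0,0,0.281,1],[-0.749,-0.88,0.08,0,0,0.281,1]]'; python3 -c "
from h import *
plan(406.7,-191.7,110,0.255)"
```

```text
time_s: 1.05
tool_pos: [327.4, 90.4, 170.2]
eef_rot: [1.919, 2.486, 0.0]
ft_force: [1.1, 0.8, -0.5]
grip_width: 85.2
t 1.05 tcp [327.4  90.4 170.2] jaw 0.256 q [ 0.27 -0.23 -0.43  1.36 -0.    1.58] w 85.2 F [ 1.1  0.8 -0.5]
 jaw -2.887 turn 3.14 q6-> -2.27 [-0.4883, 0.0088, 0.1007, -0.0003, 0.0004, -0.9997] dist 299.0
 jaw 0.255 turn -0.0 q6-> 0.88 [-0.4883, 0.0088, 0.1007, 0.0002, 0.0002, 0.0003] dist 299.0
 jaw 3.397 turn 3.14 q6-> -2.27 [-0.4883, 0.0088, 0.1007, -0.0003, 0.0004, -0.9997] dist 299.0
```

```bash
python3 -m crank '[[-0.488,0.009,0.1,0,0,0,1],[-0.488,0.009,0.1,0,0,0,1],[-0.488,0.009,0.1,0,0,0,1],[-0.488,0.009,0.1,0,0,0,1],[-0.488,0.009,0.1,0,0,0,1],[-0.488,0.009,0.1,0,0,0,1],[-0.488,0.009,0.1,0,0,0,1],[-0.488,0.009,0.1,0,0,0,1]]'; python3 -c "
from h import *
plan(406.7,-191.7,9,0.255)
f=grab('wrist','w1');crop(f,0,0,640,480,1,'w1',ov(f,vblock(406.7,-191.7,.255)))"
```

```text
time_s: 1.85
tool_pos: [406.2, -192.3, 109.7]
eef_rot: [-1.923, -2.483, -0.0]
ft_force: [-0.3, 0.5, -0.4]
grip_width: 85.3
t 1.85 tcp [ 406.2 -192.3  109.7] jaw 0.253 q [-0.44  0.   -0.37  1.2   0.    0.88] w 85.3 F [-0.3  0.5 -0.4]
 jaw -2.887 turn -3.14 q6-> 4.02 [0.0005, 0.0011, 0.1678, -0.0004, 0.0003, 0.9994] dist 101.0
 jaw 0.255 turn 0.0 q6-> 0.88 [0.0005, 0.0011, 0.1678, -0.0002, -0.0003, -0.0006] dist 101.0
 jaw 3.397 turn -3.14 q6-> 4.02 [0.0005, 0.0011, 0.1678, -0.0004, 0.0003, 0.9994] dist 101.0
```

View pics/w1.png

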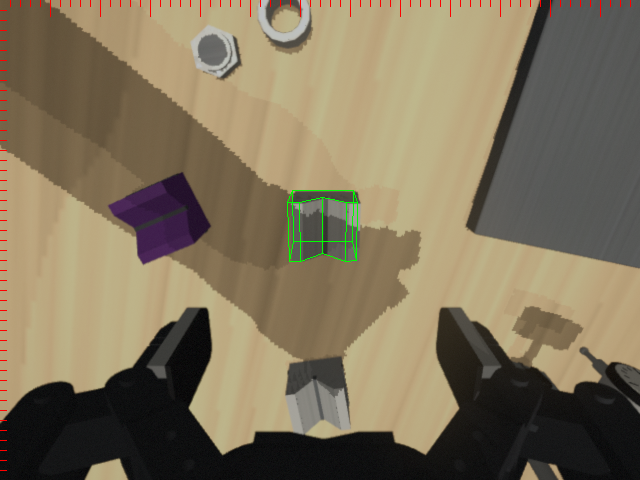

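```bash
python3 -m crank '[[0.0005,0.001,0.08,0,0,0,1],[0.0005,0.001,0.14,0,0,0,1],[0.0005,0.001,0.168,0,0,0,1],[0.0005,0.001,0.168,0,0,0,1],[0.0005,0.001,0.168,0,0,0,-1],[0.0005,0.001,0.168,0,0,0,-1],[0.0005,0.001,0.168,0,0,0,-1],[0.0005,0.001,0.168,0,0,0,-1]]' 60; python3 -c "
from h import *
plan(406.7,-191.7,9,0.255)"
```

```text
time_s: 2.7
tool_pos: [407.5, -191.1, 10.4]
eef_rot: [1.92, 2.485, 0.001]
ft_force: [0.5, 0.0, 0.3]
grip_width: 28.1
t 2.7 tcp [ 407.5 -191.1   10.4] jaw 0.255 q [-0.44  0.06 -0.54  0.98  0.    0.88] w 28.1 F [0.5 0.  0.3]
 jaw -2.887 turn 3.14 q6-> -2.27 [-0.0006, -0.0016, 0.0023, -0.0004, 0.0007, -1.0] dist 2.0
 jaw 0.255 turn -0.0 q6-> 0.88 [-0.0006, -0.0016, 0.0023, 0.0005, 0.0002, 0.0] dist 2.0
 jaw 3.397 turn 3.14 q6-> -2.27 [-0.0006, -0.0016, 0.0023, -0.0004, 0.0007, -1.0] dist 2.0
```

```bash
python3 -c "
from h import *
f=grab('wrist','w2');print(proj(f,[[407.5,-191.1,10.4]]));crop(f,0,0,640,480,1,'w2',ov(f,vblock(406.7,-191.7,.255)))
f=grab('top','t2');crop(f,370,220,530,340,5,'t2')
plan(406.7,-191.7,9,0.255)"
```

```text
[[320.44645623 276.32399627]]
t 2.8 tcp [ 407.1 -191.     9.8] jaw 0.255 q [-0.44  0.06 -0.54  0.98  0.    0.88] w 12.2 F [ 0.1  0.2 -1. ]
 jaw -2.887 turn -3.14 q6-> 4.02 [-0.0009, -0.0009, 0.0014, 0.0001, -0.0003, 1.0] dist 1.0
 jaw 0.255 turn 0.0 q6-> 0.88 [-0.0009, -0.0009, 0.0014, 0.0002, 0.0, -0.0] dist 1.0
 jaw 3.397 turn -3.14 q6-> 4.02 [-0.0009, -0.0009, 0.0014, 0.0001, -0.0003, 1.0] dist 1.0
```

View pics/w2.png

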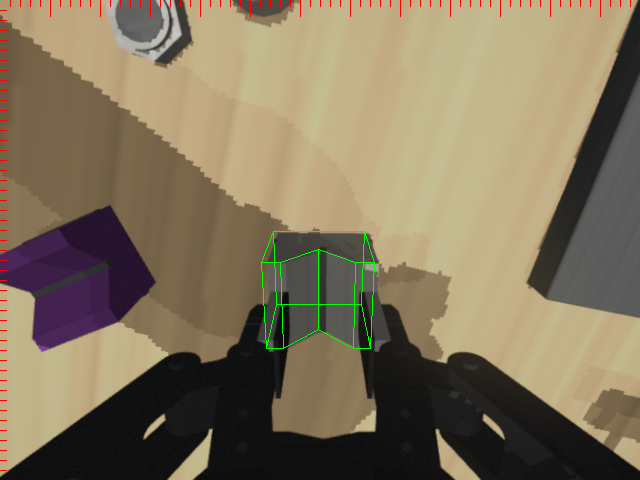

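View pics/t2.png

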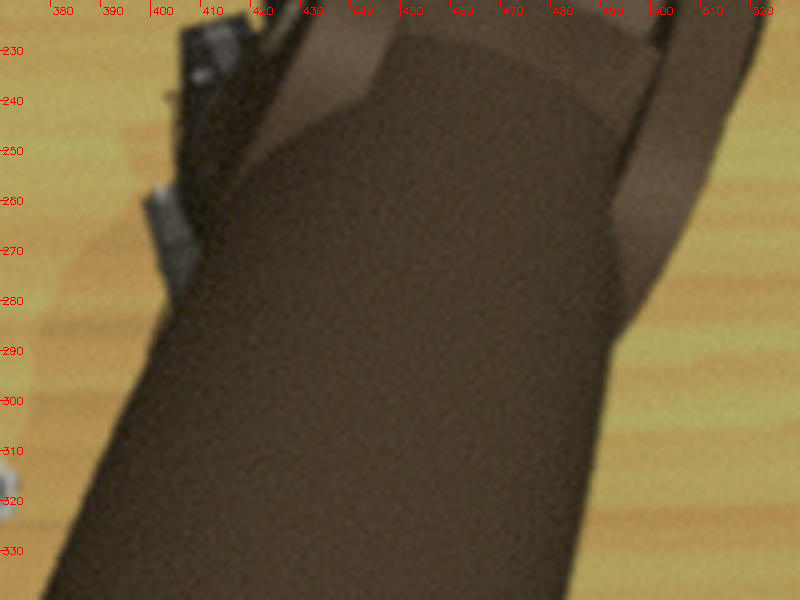

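```bash
python3 -c "
from h import *
f=grab('wrist','w3');crop(f,200,190,440,440,3,'w3')
s=grab('scene','s3');crop(s,170,100,330,230,5,'s3')
plan(406.7,-191.7,9,0.255)"
```

```text
t 2.9 tcp [ 406.9 -191.     9.5] jaw 0.255 q [-0.44  0.06 -0.54  0.98  0.    0.88] w -0.0 F [ 0.1 -0.1 -0.4]
 jaw -2.887 turn -3.14 q6-> 4.02 [-0.0011, -0.0006, 0.0009, -0.0002, -0.0001, 0.9999] dist 1.0
 jaw 0.255 turn 0.0 q6-> 0.88 [-0.0011, -0.0006, 0.0009, 0.0001, -0.0001, -0.0001] dist 1.0
 jaw 3.397 turn -3.14 q6-> 4.02 [-0.0011, -0.0006, 0.0009, -0.0002, -0.0001, 0.9999] dist 1.0
```

View pics/w3.png

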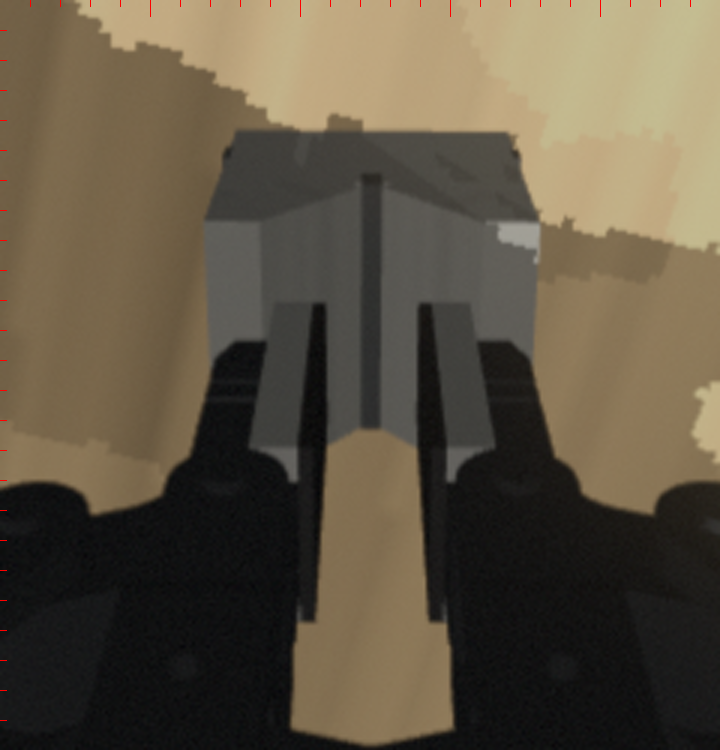

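View pics/s3.png

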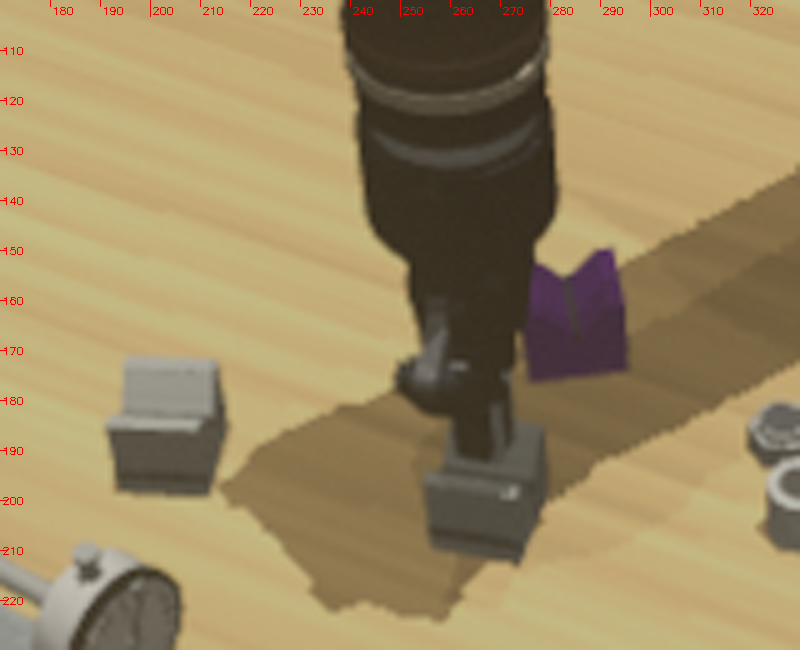

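```bash
python3 -c "
from h import *
f=load('w3');s=load('s3')
for z in (0,10,20,25,30,40,50): print(z,proj(f,[[407,-191,z]]).round(0),proj(s,[[407,-191,z]]).round(0))
f=grab('wrist','w4');crop(f,200,190,440,440,3,'w4')
"
```

```text
0 [[320. 268.]] [[268. 204.]]
10 [[320. 276.]] [[268. 201.]]
20 [[320. 285.]] [[267. 197.]]
25 [[320. 290.]] [[267. 196.]]
30 [[320. 295.]] [[267. 194.]]
40 [[320. 306.]] [[267. 190.]]
50 [[320. 318.]] [[266. 187.]]
```

View pics/w4.png

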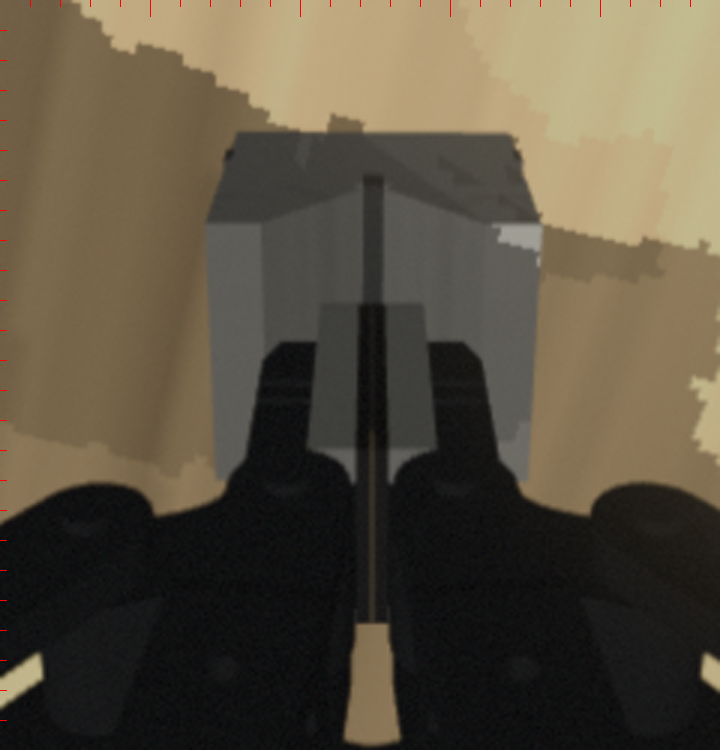

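```bash
python3 -c "
from h import *
f=load('w4');print(f['world_from_camera'][:3,3])
for o in(-11,0,11):
  for z in (0,10,20,30,40,50): print(o,z,proj(f,[[407-.252*o,-191+.968*o,z]]).round(0))
"
```

```text
[ 388.31455507 -114.54420183  185.43416272]
-11 0 [[321. 288.]]
-11 10 [[321. 297.]]
-11 20 [[321. 307.]]
-11 30 [[320. 318.]]
-11 40 [[320. 330.]]
-11 50 [[320. 343.]]
0 0 [[321. 269.]]
0 10 [[321. 277.]]
0 20 [[321. 286.]]
0 30 [[320. 296.]]
0 40 [[320. 307.]]
0 50 [[320. 319.]]
11 0 [[321. 248.]]
11 10 [[321. 256.]]
11 20 [[321. 264.]]
11 30 [[320. 272.]]
11 40 [[320. 282.]]
11 50 [[320. 293.]]
```

```bash
python3 -m crank '[[0,0,-0.08,0,0,0,-1],[0,0,-0.16,0,0,0,-1],[0,0,-0.16,0,0,0,-1]]'; python3 -c "
from h import *
plan(406.7,-191.7,110,0.255)
f=grab('wrist','w5');crop(f,200,190,440,440,3,'w5')
s=grab('scene','s5');crop(s,170,80,330,210,5,'s5')
"
```

```text
time_s: 3.25
tool_pos: [410.1, -192.6, 111.5]
eef_rot: [1.916, 2.478, 0.004]
ft_force: [-0.1, -0.6, 0.3]
grip_width: 0.0
t 3.25 tcp [ 410.1 -192.6  111.5] jaw 0.255 q [-0.44 -0.   -0.37  1.2   0.    0.88] w 0.0 F [-0.1 -0.6  0.3]
 jaw -2.887 turn -3.14 q6-> 4.02 [0.0029, -0.0051, 0.0025, 0.0029, -0.0037, 0.9999] dist 4.0
 jaw 0.255 turn 0.0 q6-> 0.88 [0.0029, -0.0051, 0.0025, 0.0024, 0.0018, -0.0001] dist 4.0
 jaw 3.397 turn -3.14 q6-> 4.02 [0.0029, -0.0051, 0.0025, 0.0029, -0.0037, 0.9999] dist 4.0
```

View pics/w5.png

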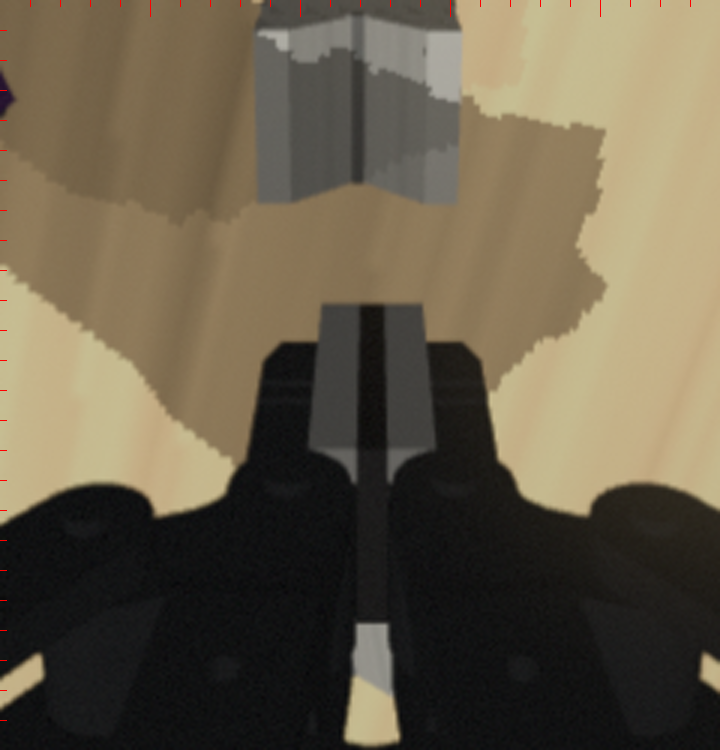

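View pics/s5.png

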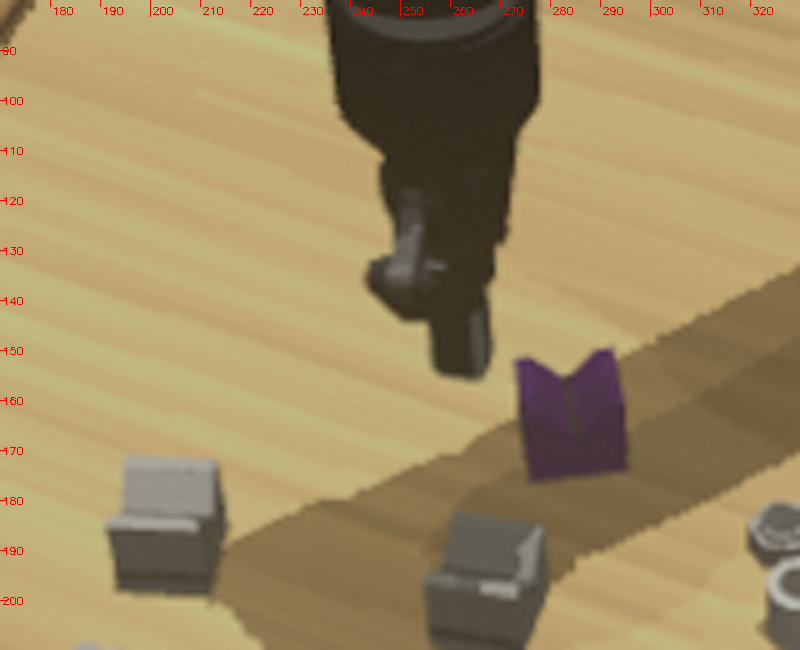

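```bash
python3 -c "
from h import *
s=load('s5');f=load('w5');t=load('t0')
for z in (110,130,140,145,150,160):
  print(z,[proj(s,[[410-.252*o+.968*q,-192.6+.968*o+.252*q,z]]).round(1).tolist() for o,q in((0,0),(-11,10),(11,10))],proj(f,[[410-.252*11,-192.6+.968*11,z]]).round(1))
"
```

```text
110 [[[262.7, 166.1]], [[256.1, 168.6]], [[266.6, 170.2]]] [[320.3 254. ]]
130 [[[262.0, 158.6]], [[255.2, 161.1]], [[265.9, 162.7]]] [[320.3 270.7]]
140 [[[261.6, 154.8]], [[254.8, 157.2]], [[265.6, 158.8]]] [[320.3 280.5]]
145 [[[261.5, 152.8]], [[254.6, 155.3]], [[265.4, 156.9]]] [[320.3 285.8]]
150 [[[261.3, 150.9]], [[254.4, 153.3]], [[265.2, 155.0]]] [[320.3 291.5]]
160 [[[260.9, 147.0]], [[254.0, 149.4]], [[264.9, 151.0]]] [[320.3 304. ]]
```

```bash
python3 -m crank '[[0.06,0,0,0,0,0,-1],[0.11,0,0.04,0,0,0,-1],[0.11,0,0.11,0,0,0,-1],[0.11,0,0.18,0,0,0,-1],[0.11,0,0.225,0,0,0,-1],[0.11,0,0.225,0,0,0,-1]]';python3 -c "
from h import *
s=grab('scene','s6');crop(s,200,130,340,250,5,'s6')"
```

```text
time_s: 3.95
tool_pos: [389.5, -127.0, -31.5]
eef_rot: [-1.92, -2.485, 0.001]
ft_force: [0.4, 0.4, 1.0]
grip_width: -0.2
```

View pics/s6.png

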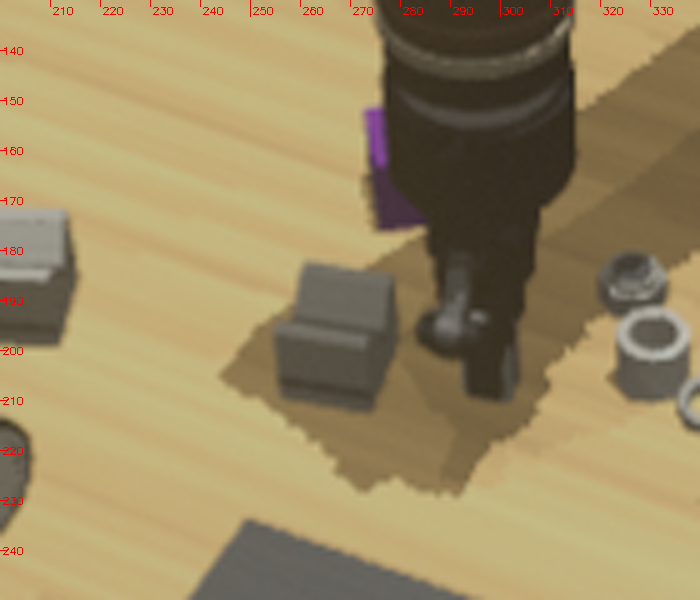

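```bash
for i in 1; do python3 -m crank '[[0,0,0.004,0,0,0,-1],[0,0,0.004,0,0,0,-1]]'; done; python3 -m crank '[[0,0,0.004,0,0,0,-1],[0,0,0.004,0,0,0,-1]]'
```

```text
time_s: 4.2
tool_pos: [388.9, -126.9, -33.4]
eef_rot: [-1.92, -2.484, 0.001]
ft_force: [1.0, -0.4, 1.4]
grip_width: -0.2
time_s: 4.4
tool_pos: [389.1, -127.0, -33.7]
eef_rot: [-1.921, -2.484, 0.001]
ft_force: [-8.6, 3.4, 28.1]
grip_width: -0.1
```

Contact with the bench came at a reported z of about -34 mm. The real fingertips therefore sit 34 mm above the reported TCP, and I'll correct for this from here on.

```bash
python3 -m crank '[[0,0,-0.06,0,0,0,1],[0,0,-0.12,0,0,0,1],[0,0,-0.13,0,0,0,1],[-0.05,0,-0.13,0,0,0,1],[-0.11,0,-0.13,0,0,0,1],[-0.11,0,-0.13,0,0,0,1]]';python3 -c "
from h import *
plan(406.7,-191.7,9-34,0.255)"
```

```text
time_s: 5.0
tool_pos: [406.8, -193.7, 43.6]
eef_rot: [-1.925, -2.483, 0.001]
ft_force: [0.8, 0.4, 0.0]
grip_width: 84.6
t 5.0 tcp [ 406.8 -193.7   43.6] jaw 0.252 q [-0.44  0.04 -0.48  1.05 -0.    0.88] w 84.6 F [0.8 0.4 0. ]
 jaw -2.887 turn -3.14 q6-> 4.02 [0.0032, 0.0007, 0.1144, 0.0002, 0.0004, 0.999] dist 69.0
 jaw 0.255 turn 0.0 q6-> 0.88 [0.0032, 0.0007, 0.1144, -0.0003, 0.0001, -0.001] dist 69.0
 jaw 3.397 turn -3.14 q6-> 4.02 [0.0032, 0.0007, 0.1144, 0.0002, 0.0004, 0.999] dist 69.0
```

```bash
python3 -m crank '[[0.003,0.001,0.08,0,0,0,1],[0.003,0.001,0.114,0,0,0,1],[0.003,0.001,0.114,0,0,0,0.3],[0.003,0.001,0.114,0,0,0,-1],[0.003,0.001,0.114,0,0,0,-1],[0.003,0.001,0.114,0,0,0,-1],[0.003,0.001,0.114,0,0,0,-1],[0.003,0.001,0.114,0,0,0,-1]]' 60;python3 -c "
from h import *
f=grab('wrist','w7');crop(f,150,150,490,450,2,'w7')
plan(563.6,-30.3,100,0.043)"
```

```text
time_s: 5.8
tool_pos: [407.9, -192.1, -23.4]
eef_rot: [1.924, 2.481, -0.0]
ft_force: [-1.0, 0.5, 6.5]
grip_width: 44.3
t 5.85 tcp [ 407.9 -192.2  -23.4] jaw 0.252 q [-0.44  0.09 -0.58  0.9  -0.    0.88] w 44.1 F [-0.2 -0.1  6.9]
 jaw -3.099 turn 2.93 q6-> -1.67 [0.1963, 0.3187, -0.2056, -0.0008, 0.0006, -0.9335] dist 256.0
 jaw 0.043 turn -0.21 q6-> 1.47 [0.1963, 0.3187, -0.2056, 0.0004, 0.0005, 0.0665] dist 256.0
 jaw 3.185 turn 2.93 q6-> -1.67 [0.1963, 0.3187, -0.2056, -0.0008, 0.0006, -0.9335] dist 256.0
```

View pics/w7.png

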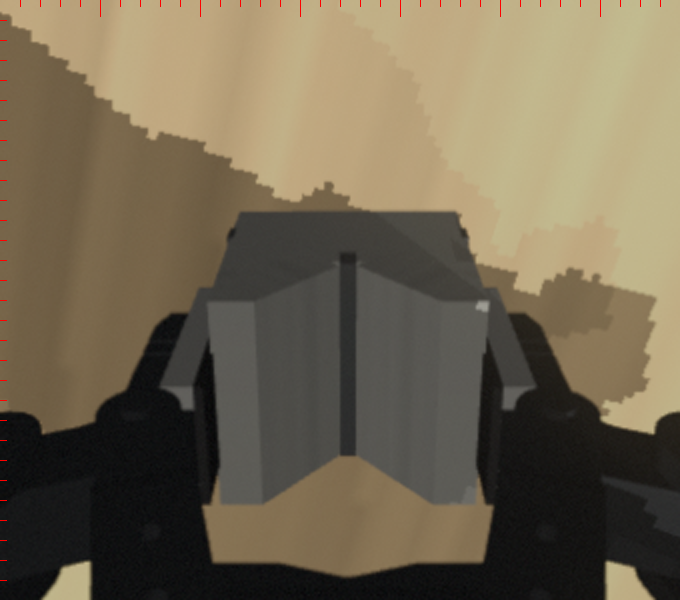

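```bash
python3 -m crank '[[0,0,-0.06,0,0,0,-1],[0,0,-0.12,0,0,0,-1]]';python3 -c "
from h import *
plan(561.1,29.6,50,0.043)"
```

```text
time_s: 6.05
tool_pos: [406.6, -191.4, 48.8]
eef_rot: [-1.924, -2.482, 0.001]
ft_force: [1.0, -1.2, -4.2]
grip_width: 44.3
t 6.05 tcp [ 406.6 -191.4   48.8] jaw 0.252 q [-0.44  0.03 -0.47  1.07 -0.    0.88] w 44.3 F [ 1.  -1.2 -4.2]
 jaw -3.099 turn 2.93 q6-> -1.56 [0.2925, 0.3412, -0.0023, -0.0, -0.0005, -0.9335] dist 270.0
 jaw 0.043 turn -0.21 q6-> 1.58 [0.2925, 0.3412, -0.0023, -0.0003, 0.0, 0.0665] dist 270.0
 jaw 3.185 turn 2.93 q6-> -1.56 [0.2925, 0.3412, -0.0023, -0.0, -0.0005, -0.9335] dist 270.0
```

```bash
python3 -m crank '[[0.2925,0.341,-0.002,0,0,0.0665,-1],[0.2925,0.341,-0.002,0,0,0.0665,-1],[0.2925,0.341,-0.002,0,0,0.0665,-1],[0.2925,0.341,-0.002,0,0,0.0665,-1],[0.2925,0.341,-0.002,0,0,0.0665,-1],[0.2925,0.341,-0.002,0,0,0.0665,-1],[0.2925,0.341,-0.002,0,0,0.0665,-1],[0.2925,0.341,-0.002,0,0,0.0665,-1]]';python3 -c "
from h import *
plan(561.1,29.6,-2.5,0.043)
f=grab('wrist','w8');crop(f,0,0,640,480,1,'w8',ov(f,box(603.6,-28.6,.043,0,-100,100,-140,140,20,20)))"
```

```text
time_s: 6.85
tool_pos: [560.6, 30.1, 49.3]
eef_rot: [-2.171, -2.269, 0.003]
ft_force: [-0.9, 0.1, -3.7]
grip_width: 43.9
t 6.85 tcp [560.6  30.1  49.3] jaw 0.045 q [ 0.05  0.24 -0.23  1.1  -0.    1.58] w 43.9 F [-0.9  0.1 -3.7]
 jaw -3.099 turn 3.14 q6-> -1.56 [-0.0008, 0.001, 0.0863, -0.0002, -0.0012, -0.9995] dist 52.0
 jaw 0.043 turn -0.0 q6-> 1.58 [-0.0008, 0.001, 0.0863, -0.0007, 0.0002, 0.0005] dist 52.0
 jaw 3.185 turn 3.14 q6-> -1.56 [-0.0008, 0.001, 0.0863, -0.0002, -0.0012, -0.9995] dist 52.0
```

View pics/w8.png

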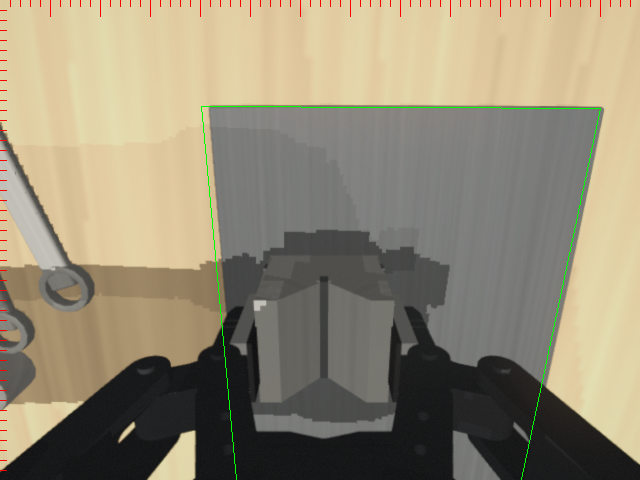

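```bash
python3 -m crank '[[-0.001,0.001,0.05,0,0,0,-1],[-0.001,0.001,0.08,0,0,0,-1],[-0.001,0.001,0.084,0,0,0,-1],[-0.001,0.001,0.087,0,0,0,-1],[-0.001,0.001,0.087,0,0,0,-1]]'
```

```text
time_s: 7.4
tool_pos: [560.9, 28.2, -2.0]
eef_rot: [-2.173, -2.267, 0.002]
ft_force: [0.6, -0.5, -2.7]
grip_width: 44.2
```

```bash
python3 -m crank '[[0,0,0.002,0,0,0,-1],[0,0,0.002,0,0,0,-1]]';  python3 -m crank '[[0,0,0.001,0,0,0,-1],[0,0,0.001,0,0,0,-1]]'
```

```text
time_s: 7.6
tool_pos: [561.3, 28.0, -2.4]
eef_rot: [2.174, 2.268, -0.001]
ft_force: [-0.1, 0.1, -3.3]
grip_width: 44.1
time_s: 7.8
tool_pos: [561.6, 28.1, -2.7]
eef_rot: [2.174, 2.267, -0.0]
ft_force: [0.1, -0.2, -4.2]
grip_width: 44.4
```

```bash
python3 -m crank '[[0,0,0.002,0,0,0,-1],[0,0,0.002,0,0,0,-1]]';  python3 -m crank '[[0,0,0.002,0,0,0,-1],[0,0,0.002,0,0,0,-1]]'
```

```text
time_s: 8.0
tool_pos: [561.7, 28.1, -3.3]
eef_rot: [2.173, 2.267, 0.0]
ft_force: [-1.4, -0.0, 3.0]
grip_width: 44.1
time_s: 8.2
tool_pos: [561.7, 28.1, -3.3]
eef_rot: [2.173, 2.267, 0.001]
ft_force: [-3.7, -0.5, 7.5]
grip_width: 44.1
```

```bash
python3 -m crank '[[0,0,-0.001,0,0,0,1],[0,0,-0.001,0,0,0,1],[0,0,-0.001,0,0,0,1],[0,0,-0.06,0,0,0,1],[0,0,-0.12,0,0,0,1],[0,0,-0.16,0,0,0,1],[0,0,-0.16,0,0,0,1]]';  python3 -c "
from h import *
plan(438.3,-334.4,55,0.417)
f=grab('wrist','w9');crop(f,0,0,640,480,1,'w9',ov(f,vblock(561.4,28.5,.043,20)))"
```

```text
time_s: 8.9
tool_pos: [564.2, 28.3, 96.6]
eef_rot: [2.17, 2.264, 0.008]
ft_force: [0.1, -0.6, 0.1]
grip_width: 85.5
t 8.9 tcp [564.2  28.3  96.6] jaw 0.042 q [ 0.05  0.21 -0.16  1.19 -0.    1.58] w 85.5 F [ 0.1 -0.6  0.1]
 jaw -2.725 turn -2.77 q6-> 3.64 [-0.5951, -0.2357, 0.0678, 0.001, -0.0035, 0.8807] dist 386.0
 jaw 0.417 turn 0.37 q6-> 0.5 [-0.5951, -0.2357, 0.0678, 0.0025, 0.0007, -0.1193] dist 386.0
 jaw 3.559 turn -2.77 q6-> 3.64 [-0.5951, -0.2357, 0.0678, 0.001, -0.0035, 0.8807] dist 386.0
```

View pics/w9.png

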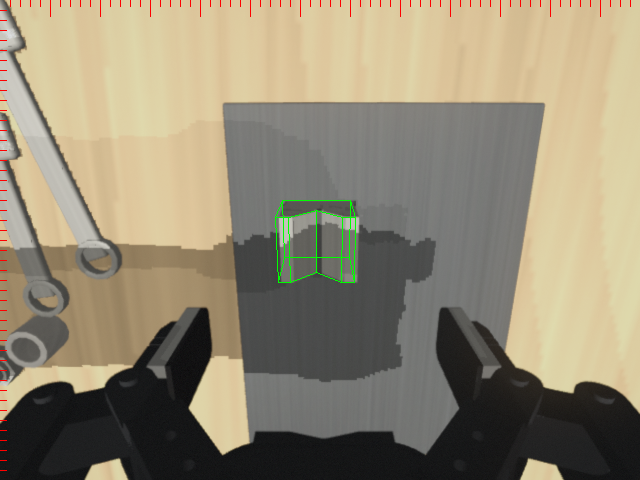

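```bash
python3 -m crank '[[-0.595,-0.2357,0.068,0.002,0,-0.119,1],[-0.595,-0.2357,0.068,0.002,0,-0.119,1],[-0.595,-0.2357,0.068,0.002,0,-0.119,1],[-0.595,-0.2357,0.068,0.002,0,-0.119,1],[-0.595,-0.2357,0.068,0.002,0,-0.119,1],[-0.595,-0.2357,0.068,0.002,0,-0.119,1],[-0.595,-0.2357,0.068,0.002,0,-0.119,1],[-0.595,-0.2357,0.068,0.002,0,-0.119,1]]';  python3 -m crank '[[-0.02,-0.002,0,0,0,0,1],[0,0,0,0,0,0,1]]'; python3 -c "
from h import *
plan(438.3,-334.4,-24,0.417)
f=grab('wrist','w10');crop(f,0,0,640,480,1,'w10',ov(f,vblock(438.3,-334.4,.417)))"
```

```text
time_s: 9.75
tool_pos: [435.1, -336.1, 51.3]
eef_rot: [-1.715, -2.63, 0.003]
ft_force: [0.5, -0.2, 0.5]
grip_width: 85.6
time_s: 9.95
tool_pos: [434.6, -338.0, 49.3]
eef_rot: [-1.719, -2.625, 0.003]
ft_force: [0.1, 0.9, 0.8]
grip_width: 85.6
t 9.95 tcp [ 434.6 -338.    49.3] jaw 0.411 q [-0.66  0.22 -0.26  1.1  -0.    0.5 ] w 85.6 F [0.1 0.9 0.8]
 jaw -2.725 turn -3.14 q6-> 3.64 [0.0029, 0.0084, 0.1222, -0.0009, 0.0017, 0.9981] dist 73.0
 jaw 0.417 turn 0.01 q6-> 0.5 [0.0029, 0.0084, 0.1222, -0.0011, -0.0006, -0.0019] dist 73.0
 jaw 3.559 turn -3.14 q6-> 3.64 [0.0029, 0.0084, 0.1222, -0.0009, 0.0017, 0.9981] dist 73.0
```

View pics/w10.png

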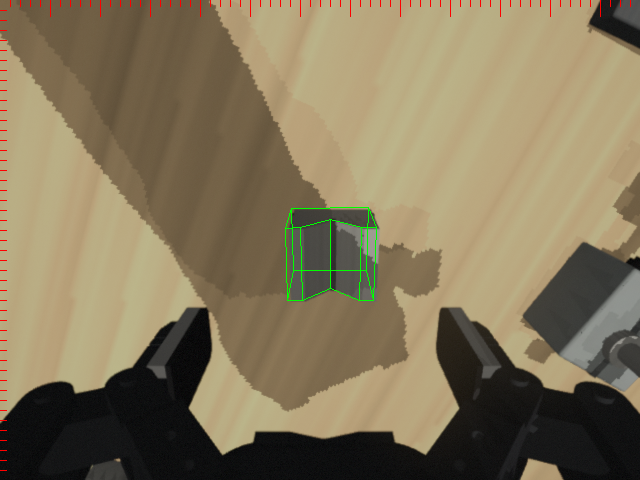

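```bash
python3 -m crank '[[0.003,0.008,0.06,-0.001,0,-0.002,1],[0.003,0.008,0.122,-0.001,0,-0.002,1],[0.003,0.008,0.122,-0.001,0,-0.002,0.3],[0.003,0.008,0.122,-0.001,0,-0.002,-1],[0.003,0.008,0.122,-0.001,0,-0.002,-1],[0.003,0.008,0.122,-0.001,0,-0.002,-1],[0.003,0.008,0.122,-0.001,0,-0.002,-1],[0.003,0.008,0.122,-0.001,0,-0.002,-1]]' 60;python3 -m crank '[[0,0,0,0,0,0,-1],[0,0,-0.06,0,0,0,-1],[0,0,-0.12,0,0,0,-1],[0,0,-0.14,0,0,0,-1]]'; python3 -c "
from h import *
plan(566.9,-91.4,52,0.043)"
```

```text
time_s: 10.8
tool_pos: [438.5, -331.3, -21.5]
eef_rot: [-1.709, -2.636, -0.004]
ft_force: [0.9, 2.3, 6.8]
grip_width: 44.1
time_s: 11.2
tool_pos: [439.9, -332.7, 66.0]
eef_rot: [1.707, 2.632, 0.003]
ft_force: [-0.2, 0.2, -2.3]
grip_width: 44.1
t 11.2 tcp [ 439.9 -332.7   66. ] jaw 0.42 q [-0.65  0.2  -0.24  1.13  0.    0.5 ] w 44.1 F [-0.2  0.2 -2.3]
 jaw -3.099 turn 2.76 q6-> -1.77 [0.281, 0.3572, 0.0241, -0.0009, 0.0021, -0.88] dist 273.0
 jaw 0.043 turn -0.38 q6-> 1.37 [0.281, 0.3572, 0.0241, 0.0015, 0.0006, 0.12] dist 273.0
 jaw 3.185 turn 2.76 q6-> -1.77 [0.281, 0.3572, 0.0241, -0.0009, 0.0021, -0.88] dist 273.0
```

```bash
python3 -m crank '[[0.075,0.04,0,0,0,0.04,-1],[0.15,0.08,0,0,0,0.08,-1],[0.225,0.13,0,0,0,0.12,-1],[0.286,0.36,0.024,0.0015,0.0006,0.12,-1],[0.286,0.36,0.024,0.0015,0.0006,0.12,-1],[0.286,0.36,0.024,0.0015,0.0006,0.12,-1],[0.286,0.36,0.024,0.0015,0.0006,0.12,-1],[0.286,0.36,0.024,0.0015,0.0006,0.12,-1]]'; python3 -c "
from h import *
plan(566.9,-88.5,5,0.043)"
```

```text
time_s: 12.0
tool_pos: [567.0, -86.9, 50.3]
eef_rot: [-2.169, -2.27, 0.003]
ft_force: [-0.2, -1.2, -3.1]
grip_width: 43.9
t 12.0 tcp [567.  -86.9  50.3] jaw 0.045 q [-0.15  0.26 -0.2   1.11 -0.    1.37] w 43.9 F [-0.2 -1.2 -3.1]
 jaw -3.099 turn 3.14 q6-> -1.77 [-0.0027, -0.0002, 0.0755, 0.0001, -0.0013, -0.9993] dist 45.0
 jaw 0.043 turn -0.0 q6-> 1.37 [-0.0027, -0.0002, 0.0755, -0.0008, -0.0, 0.0007] dist 45.0
 jaw 3.185 turn 3.14 q6-> -1.77 [-0.0027, -0.0002, 0.0755, 0.0001, -0.0013, -0.9993] dist 45.0
```

```bash
python3 -m crank '[[-0.003,0,0.05,0,0,0,-1],[-0.003,0,0.0755,0,0,0,-1],[-0.003,0,0.081,0,0,0,-1],[-0.003,0,0.083,0,0,0,-1],[-0.003,0,0.083,0,0,0,-1]]';python3 -m crank '[[0,0,0.002,0,0,0,-1],[0,0,0.002,0,0,0,-1]]';python3 -m crank '[[0,0,0.002,0,0,0,-1],[0,0,0.002,0,0,0,-1]]'
```

```text
time_s: 12.5
tool_pos: [567.1, -89.3, 1.3]
eef_rot: [-2.171, -2.269, 0.002]
ft_force: [0.5, 0.0, -3.0]
grip_width: 44.2
time_s: 12.7
tool_pos: [567.7, -89.6, 1.0]
eef_rot: [2.172, 2.269, -0.001]
ft_force: [0.1, -0.0, -3.0]
grip_width: 44.0
time_s: 12.9
tool_pos: [568.0, -89.7, 0.1]
eef_rot: [2.171, 2.269, 0.0]
ft_force: [0.8, 1.0, -2.9]
grip_width: 44.0
```

```bash
python3 -m crank '[[0.001,-0.0015,0.002,0,0,0,-1],[0.001,-0.0015,0.002,0,0,0,-1]]';python3 -m crank '[[0,0,0.002,0,0,0,-1],[0,0,0.002,0,0,0,-1]]'
```

```text
time_s: 13.1
tool_pos: [566.9, -88.9, -1.2]
eef_rot: [2.171, 2.269, -0.0]
ft_force: [0.4, 0.2, -3.4]
grip_width: 43.8
time_s: 13.3
tool_pos: [567.0, -89.0, -1.5]
eef_rot: [2.171, 2.269, 0.0]
ft_force: [-3.1, 0.8, 4.7]
grip_width: 44.4
```

Block B is down. I'll release it, rise and check both blocks.

```bash
python3 -m crank '[[0,0,0,0,0,0,1],[0,0,0,0,0,0,1],[0,0,0,0,0,0,1],[0,0,-0.06,0,0,0,1],[0,0,-0.12,0,0,0,1],[0.06,0,-0.18,0,0,0,1],[0.1,0,-0.2,0,0,0,1],[0.1,0,-0.2,0,0,0,1]]'; python3 -c "
from h import *
plan(440.8,329.5,60,-.801+np.pi/2)
m=vblock(561.7,28.5,.043,20)+vblock(566.9,-91.5,.043,20)
f=grab('wrist','w11');crop(f,0,0,640,480,1,'w11',ov(f,m))
f=grab('top','t11');crop(f,240,110,420,230,4,'t11',ov(f,m))
f=grab('scene','s11');crop(f,190,220,390,370,4,'s11',ov(f,m))"
```

```text
time_s: 14.1
tool_pos: [565.8, -26.8, 121.4]
eef_rot: [2.165, 2.27, 0.006]
ft_force: [-0.9, 0.2, -0.8]
grip_width: 85.4
t 14.1 tcp [565.8 -26.8 121.4] jaw 0.047 q [-0.05  0.21 -0.11  1.25 -0.    1.48] w 85.4 F [-0.9  0.2 -0.8]
 jaw -2.372 turn -2.42 q6-> 4.58 [0.6031, -0.1809, 0.1008, 0.0011, -0.0023, 0.7699] dist 383.0
 jaw 0.77 turn 0.72 q6-> 1.44 [0.6031, -0.1809, 0.1008, 0.0018, 0.0009, -0.2301] dist 383.0
 jaw 3.911 turn -2.42 q6-> 4.58 [0.6031, -0.1809, 0.1008, 0.0011, -0.0023, 0.7699] dist 383.0
```

View pics/w11.png

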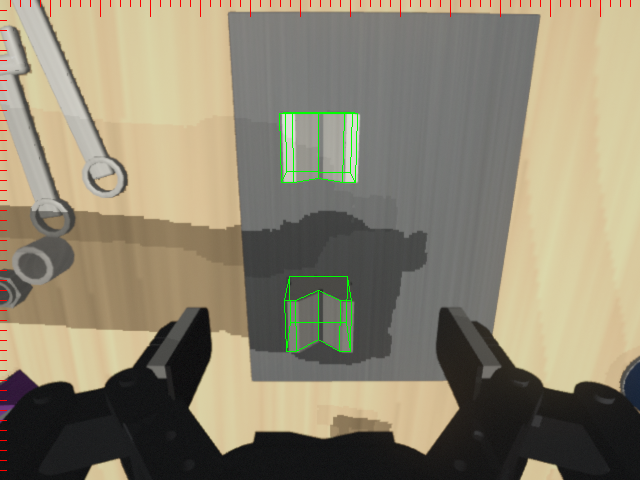

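View pics/s11.png

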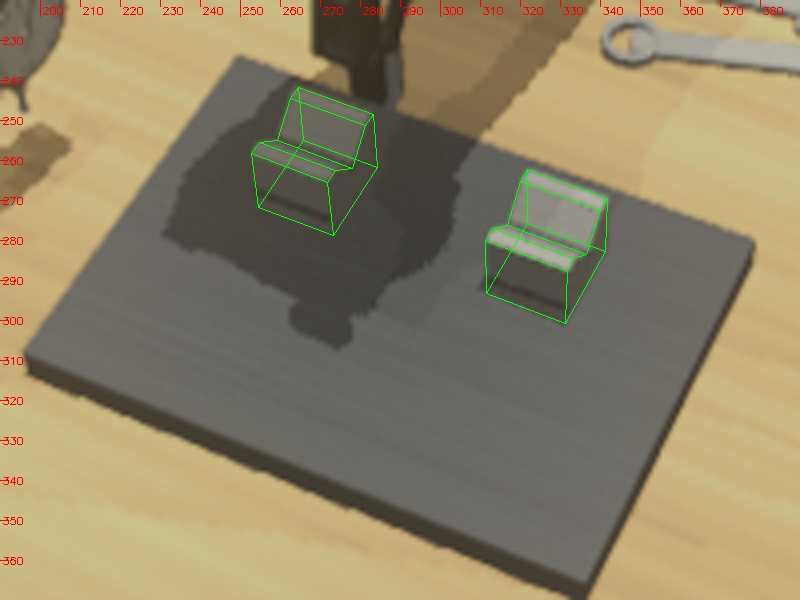

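```bash
python3 -m crank '[[0.603,-0.181,0.1,0.002,0.001,-0.23,1],[0.603,-0.181,0.1,0.002,0.001,-0.23,1],[0.603,-0.181,0.1,0.002,0.001,-0.23,1],[0.603,-0.181,0.1,0.002,0.001,-0.23,1],[0.603,-0.181,0.1,0.002,0.001,-0.23,1],[0.603,-0.181,0.1,0.002,0.001,-0.23,1],[0.603,-0.181,0.1,0.002,0.001,-0.23,1],[0.603,-0.181,0.1,0.002,0.001,-0.23,1]]';python3 -m crank '[[0,0,0,0,0,0,1],[0,0,0,0,0,0,1]]';  python3 -c "
from h import *
plan(440.8,329.5,-6,-.801+np.pi/2)
f=grab('wrist','w12');crop(f,0,0,640,480,1,'w12',ov(f,axle(440.8,329.5,45,-.801)))"
```

```text
time_s: 15.05
tool_pos: [437.8, 328.6, 55.2]
eef_rot: [-1.225, -2.885, 0.008]
ft_force: [0.8, 0.5, 0.8]
grip_width: 85.5
time_s: 15.25
tool_pos: [437.1, 327.7, 53.5]
eef_rot: [-1.223, -2.884, 0.013]
ft_force: [0.4, -0.5, 0.6]
grip_width: 85.4
t 15.25 tcp [437.1 327.7  53.5] jaw 0.769 q [ 0.64  0.21 -0.25  1.12  0.    1.44] w 85.4 F [ 0.4 -0.5  0.6]
 jaw -2.372 turn -3.14 q6-> 4.58 [-0.0026, 0.0076, 0.0991, -0.0023, 0.0055, 0.9996] dist 60.0
 jaw 0.77 turn 0.0 q6-> 1.44 [-0.0026, 0.0076, 0.0991, -0.0035, -0.0014, -0.0004] dist 60.0
 jaw 3.911 turn -3.14 q6-> 4.58 [-0.0026, 0.0076, 0.0991, -0.0023, 0.0055, 0.9996] dist 60.0
```

View pics/w12.png

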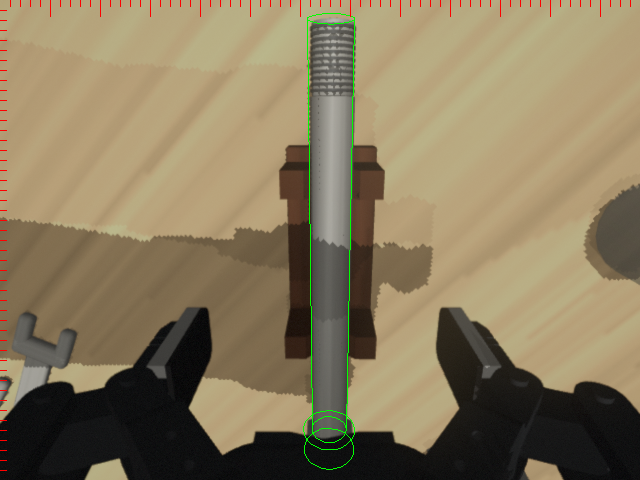

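```bash
python3 -m crank '[[-0.0026,0.0076,0.05,-0.0035,-0.0014,0,1],[-0.0026,0.0076,0.099,-0.0035,-0.0014,0,1],[-0.0026,0.0076,0.099,-0.0035,-0.0014,0,0],[-0.0026,0.0076,0.099,-0.0035,-0.0014,0,-0.3],[-0.0026,0.0076,0.099,-0.0035,-0.0014,0,-1],[-0.0026,0.0076,0.099,-0.0035,-0.0014,0,-1],[-0.0026,0.0076,0.099,-0.0035,-0.0014,0,-1],[-0.0026,0.0076,0.099,-0.0035,-0.0014,0,-1]]' 60;python3 -m crank '[[0,0,0,0,0,0,-1],[0,0,0,0,0,0,-1]]';  python3 -c "
from h import *
plan(440.8,329.5,-6,-.801+np.pi/2)
f=grab('wrist','w13');crop(f,0,0,640,480,1,'w13')"
```

```text
time_s: 16.1
tool_pos: [441.5, 328.4, -3.7]
eef_rot: [1.229, 2.89, 0.001]
ft_force: [-3.3, -4.6, 8.7]
grip_width: 18.2
time_s: 16.3
tool_pos: [441.5, 328.5, -3.4]
eef_rot: [1.229, 2.89, 0.001]
ft_force: [0.2, 0.7, -2.6]
grip_width: 18.4
t 16.3 tcp [441.5 328.5  -3.4] jaw 0.767 q [ 0.64  0.25 -0.34  0.98 -0.    1.44] w 18.4 F [ 0.2  0.7 -2.6]
 jaw -2.372 turn -3.14 q6-> 4.58 [0.002, 0.0002, 0.0044, 0.0006, -0.0007, 0.9991] dist 3.0
 jaw 0.77 turn 0.0 q6-> 1.44 [0.002, 0.0002, 0.0044, 0.0005, 0.0004, -0.0009] dist 3.0
 jaw 3.911 turn -3.14 q6-> 4.58 [0.002, 0.0002, 0.0044, 0.0006, -0.0007, 0.9991] dist 3.0
```

View pics/w13.png

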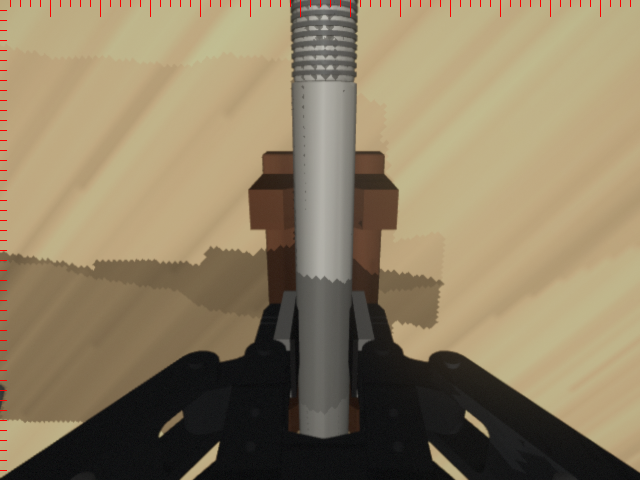

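```bash
python3 -m crank '[[0,0,-0.05,0,0,0,-1],[0,0,-0.11,0,0,0,-1],[0,0,-0.16,0,0,0,-1],[0,0,-0.16,0,0,0,-1]]';  python3 -c "
from h import *
plan(564.3,-30.3,80,0.043)"
```

```text
time_s: 16.75
tool_pos: [443.6, 330.4, 96.9]
eef_rot: [1.227, 2.887, 0.011]
ft_force: [0.7, 0.2, -4.1]
grip_width: 17.9
t 16.75 tcp [443.6 330.4  96.9] jaw 0.767 q [ 0.64  0.19 -0.19  1.19 -0.    1.44] w 17.9 F [ 0.7  0.2 -4.1]
 jaw -3.099 turn 2.42 q6-> -1.67 [-0.5724, -0.2727, 0.0268, 0.0005, 0.0036, -0.7695] dist 381.0
 jaw 0.043 turn -0.72 q6-> 1.47 [-0.5724, -0.2727, 0.0268, 0.0029, -0.0004, 0.2305] dist 381.0
 jaw 3.185 turn 2.42 q6-> -1.67 [-0.5724, -0.2727, 0.0268, 0.0005, 0.0036, -0.7695] dist 381.0
```

```bash
python3 -m crank '[[-0.572,-0.273,0.027,0.0005,0.0036,-0.7695,-1],[-0.572,-0.273,0.027,0.0005,0.0036,-0.7695,-1],[-0.572,-0.273,0.027,0.0005,0.0036,-0.7695,-1],[-0.572,-0.273,0.027,0.0005,0.0036,-0.7695,-1],[-0.572,-0.273,0.027,0.0005,0.0036,-0.7695,-1],[-0.572,-0.273,0.027,0.0005,0.0036,-0.7695,-1],[-0.572,-0.273,0.027,0.0005,0.0036,-0.7695,-1],[-0.572,-0.273,0.027,0.0005,0.0036,-0.7695,-1]]';  python3 -c "
from h import *
plan(564.3,-30.3,80,0.043)"
```

```text
time_s: 17.55
tool_pos: [558.8, -17.0, 78.6]
eef_rot: [0.459, -3.107, -0.002]
ft_force: [1.2, -0.6, -4.7]
grip_width: 17.3
t 17.55 tcp [558.8 -17.   78.6] jaw 1.864 q [-0.03  0.22 -0.19  1.16  0.   -0.32] w 17.3 F [ 1.2 -0.6 -4.7]
 jaw -3.099 turn 1.32 q6-> -1.67 [-0.0024, -0.0239, -0.0023, 0.0004, 0.0001, -0.4204] dist 14.0
 jaw 0.043 turn -1.82 q6-> 1.47 [-0.0024, -0.0239, -0.0023, 0.0001, -0.0004, 0.5796] dist 14.0
 jaw 3.185 turn 1.32 q6-> -1.67 [-0.0024, -0.0239, -0.0023, 0.0004, 0.0001, -0.4204] dist 14.0
```

```bash
python3 -m crank '[[-0.0024,-0.024,-0.002,0,0,-0.4204,-1],[-0.0024,-0.024,-0.002,0,0,-0.4204,-1],[-0.0024,-0.024,-0.002,0,0,-0.4204,-1],[-0.0024,-0.024,-0.002,0,0,-0.4204,-1],[-0.0024,-0.024,-0.002,0,0,-0.4204,-1],[-0.0024,-0.024,-0.002,0,0,-0.4204,-1],[-0.0024,-0.024,-0.002,0,0,-0.4204,-1],[-0.0024,-0.024,-0.002,0,0,-0.4204,-1]]'; python3 -m crank '[[0,0,0,0,0,-0.04,-1],[0,0,0,0,0,-0.04,-1]]'; python3 -c "
from h import *
plan(564.3,-30.3,20,0.043)"
```

```text
time_s: 18.35
tool_pos: [563.5, -30.3, 77.8]
eef_rot: [2.133, -2.304, -0.005]
ft_force: [0.3, -0.2, -3.6]
grip_width: 18.0
time_s: 18.55
tool_pos: [562.5, -30.2, 75.7]
eef_rot: [2.273, -2.164, -0.008]
ft_force: [-0.3, -0.6, -4.2]
grip_width: 17.9
t 18.55 tcp [562.5 -30.2  75.7] jaw -3.093 q [-0.05  0.23 -0.18  1.16  0.   -1.67] w 17.9 F [-0.3 -0.6 -4.2]
 jaw -3.099 turn -0.01 q6-> -1.67 [0.0005, -0.0036, 0.0929, 0.0019, 0.0004, 0.0019] dist 56.0
 jaw 0.043 turn 3.14 q6-> -4.81 [0.0005, -0.0036, 0.0929, -0.0006, 0.003, -0.9981] dist 56.0
 jaw 3.185 turn -0.01 q6-> -1.67 [0.0005, -0.0036, 0.0929, 0.0019, 0.0004, 0.0019] dist 56.0
```

Now check the held axle over the blocks from the cameras before lowering.

```bash
python3 -m crank '[[0.0005,-0.0036,0.06,0.0019,0.0004,0.002,-1],[0.0005,-0.0036,0.06,0.0019,0.0004,0.002,-1]]'; python3 -c "
from h import *
plan(564.3,-30.3,11,0.043)
from bench import r
z=r.get_state()['tool_pos'][2]+48.4
p=r.get_state()['tool_pos'];print(z,p)
m=axle(p[0],p[1]-1.2,z,1.614)
f=grab('top','t14');crop(f,240,110,420,230,4,'t14',ov(f,m))
f=grab('scene','s14');crop(f,190,190,390,340,4,'s14',ov(f,m))"
```

```text
time_s: 18.75
tool_pos: [560.7, -30.1, 34.6]
eef_rot: [2.261, -2.173, -0.01]
ft_force: [-1.2, 0.1, -4.0]
grip_width: 17.9
t 18.75 tcp [560.7 -30.1  34.6] jaw -3.102 q [-0.05  0.25 -0.25  1.08 -0.   -1.66] w 17.9 F [-1.2  0.1 -4. ]
 jaw -3.099 turn 0.0 q6-> -1.67 [0.0006, -0.0063, 0.0393, 0.0027, 0.0002, -0.0011] dist 24.0
 jaw 0.043 turn -3.14 q6-> 1.47 [0.0006, -0.0063, 0.0393, 0.0004, -0.0042, 0.9989] dist 24.0
 jaw 3.185 turn 0.0 q6-> -1.67 [0.0006, -0.0063, 0.0393, 0.0027, 0.0002, -0.0011] dist 24.0
83.02206957909411 [560.67909167 -30.11016878  34.62206958]
```

View pics/t14.png

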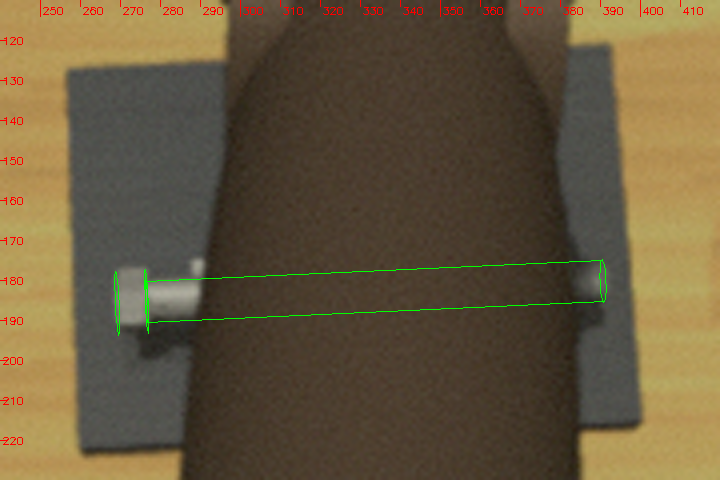

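View pics/s14.png

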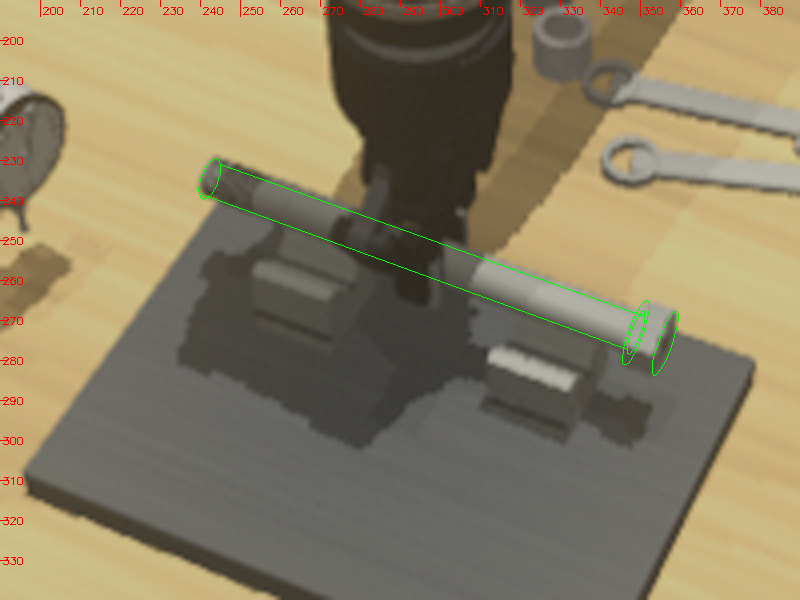

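```bash
python3 -m crank '[[0.0006,-0.0063,0.01,0.0027,0,-0.001,-1],[0.0006,-0.0063,0.02,0.0027,0,-0.001,-1],[0.0006,-0.0063,0.03,0.0027,0,-0.001,-1],[0.0006,-0.0063,0.035,0.0027,0,-0.001,-1],[0.0006,-0.0063,0.035,0.0027,0,-0.001,-1]]'; python3 -c "
from h import *
plan(564.3,-30.3,10.5,0.043)"
```

```text
time_s: 19.35
tool_pos: [566.4, -30.4, 17.2]
eef_rot: [-2.267, 2.17, -0.004]
ft_force: [-0.3, 0.2, -3.6]
grip_width: 17.8
t 19.35 tcp [566.4 -30.4  17.2] jaw -3.098 q [-0.05  0.26 -0.28  1.03  0.   -1.67] w 17.8 F [-0.3  0.2 -3.6]
 jaw -3.099 turn -0.0 q6-> -1.67 [-0.0004, 0.0036, 0.0112, -0.0014, 0.0002, 0.0003] dist 7.0
 jaw 0.043 turn 3.14 q6-> -4.81 [-0.0004, 0.0036, 0.0112, -0.0002, -0.0021, -0.9997] dist 7.0
 jaw 3.185 turn -0.0 q6-> -1.67 [-0.0004, 0.0036, 0.0112, -0.0014, 0.0002, 0.0003] dist 7.0
```

```bash
python3 -m crank '[[0,0.0036,0.002,-0.0014,0,0,-1],[0,0.0036,0.004,-0.0014,0,0,-1],[0,0.0036,0.006,-0.0014,0,0,-1],[0,0.0036,0.008,-0.0014,0,0,-1]]'; python3 -m crank '[[0,0,0.002,0,0,0,-1],[0,0,0.002,0,0,0,-1]]';python3 -c "
from h import *
plan(564.3,-30.3,10.5,0.043)"
```

```text
time_s: 19.75
tool_pos: [564.4, -30.5, 12.4]
eef_rot: [-2.269, 2.172, 0.0]
ft_force: [-0.1, -0.1, -3.3]
grip_width: 18.3
time_s: 19.95
tool_pos: [564.3, -30.5, 11.0]
eef_rot: [-2.269, 2.172, 0.001]
ft_force: [-0.4, 0.5, -3.2]
grip_width: 18.0
t 19.95 tcp [564.3 -30.5  11. ] jaw -3.098 q [-0.05  0.26 -0.29  1.02  0.   -1.67] w 18.0 F [-0.4  0.5 -3.2]
 jaw -3.099 turn -0.0 q6-> -1.67 [-0.0003, -0.0, 0.0009, 0.0, 0.0002, 0.0003] dist 1.0
 jaw 0.043 turn 3.14 q6-> -4.81 [-0.0003, -0.0, 0.0009, -0.0003, 0.0001, -0.9997] dist 1.0
 jaw 3.185 turn -0.0 q6-> -1.67 [-0.0003, -0.0, 0.0009, 0.0, 0.0002, 0.0003] dist 1.0
```

```bash
python3 -m crank '[[0,0,0.002,0,0,0,-1],[0,0,0.002,0,0,0,-1]]';python3 -m crank '[[0,0,0.002,0,0,0,-1],[0,0,0.002,0,0,0,-1]]'
```

```text
time_s: 20.15
tool_pos: [564.4, -30.6, 10.5]
eef_rot: [-2.269, 2.172, -0.0]
ft_force: [-1.8, -0.3, 2.9]
grip_width: 18.0
time_s: 20.35
tool_pos: [564.5, -30.5, 10.5]
eef_rot: [-2.269, 2.171, -0.001]
ft_force: [-4.1, 0.4, 5.9]
grip_width: 18.0
```

```bash
python3 -m crank '[[0,0,-0.001,0,0,0,0.3],[0,0,-0.001,0,0,0,0.3],[0,0,-0.001,0,0,0,0.3],[0,0,-0.05,0,0,0,0.5],[0,0,-0.11,0,0,0,1],[0,0,-0.16,0,0,0,1],[0,0,-0.22,0,0,0,1],[0,0,-0.22,0,0,0,1]]'; python3 -c "
from h import *
plan(597.8,-312.9,130,-.098)
m=axle(564.3,-31.5,59,1.614)+vblock(561.7,28.5,.043,20)+vblock(566.9,-91.5,.043,20)
f=grab('wrist','w15');crop(f,0,0,640,480,1,'w15',ov(f,m))
f=grab('scene','s15');crop(f,190,190,390,340,4,'s15',ov(f,m))"
```

```text
time_s: 21.15
tool_pos: [567.2, -30.7, 147.8]
eef_rot: [-2.265, 2.168, -0.011]
ft_force: [1.1, 0.5, -0.6]
grip_width: 85.6
t 21.15 tcp [567.2 -30.7 147.8] jaw -3.098 q [-0.05  0.2  -0.06  1.3   0.   -1.67] w 85.6 F [ 1.1  0.5 -0.6]
 jaw -3.24 turn -0.14 q6-> -1.95 [0.472, -0.0301, 0.0301, -0.0031, 0.0001, 0.0451] dist 284.0
 jaw -0.098 turn 3.0 q6-> -5.1 [0.472, -0.0301, 0.0301, -0.0001, -0.0047, -0.9548] dist 284.0
 jaw 3.044 turn -0.14 q6-> -1.95 [0.472, -0.0301, 0.0301, -0.0031, 0.0001, 0.0451] dist 284.0
```

View pics/w15.png

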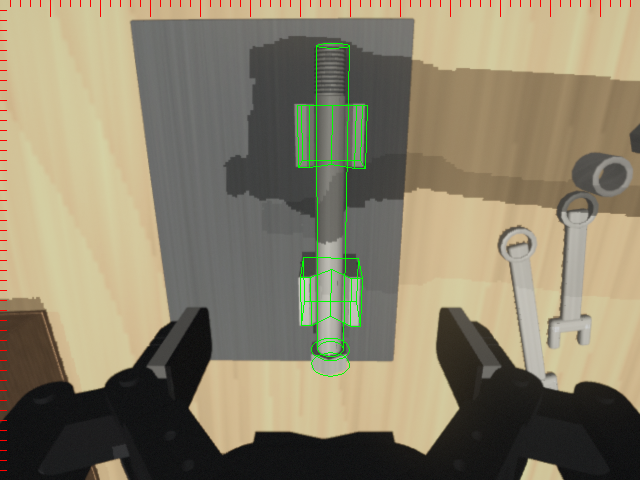

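View pics/s15.png

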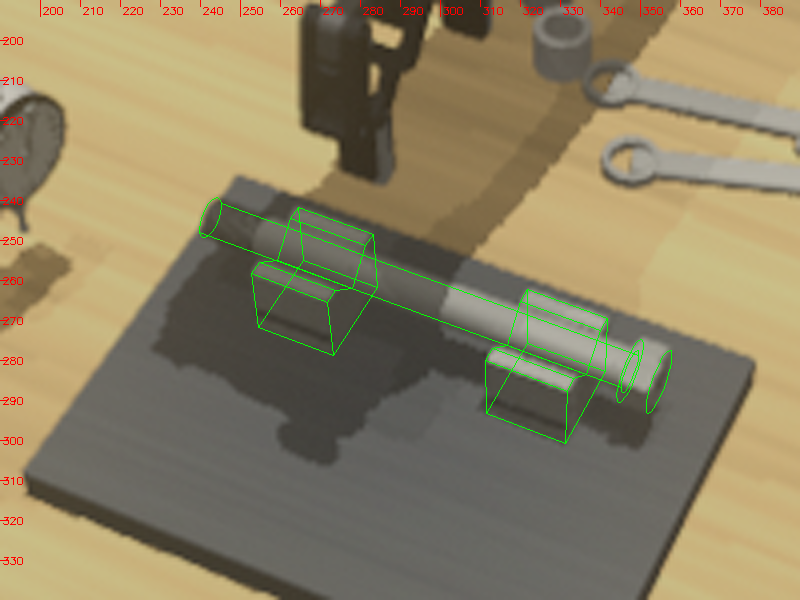

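```bash
python3 -m crank '[[0.472,-0.03,0,-0.003,0,0.5,1],[0.472,-0.03,0,-0.003,0,0.5,1],[0.472,-0.03,0,-0.003,0,0.5,1],[0.472,-0.03,0,-0.003,0,0.5,1],[0.472,-0.03,0,-0.003,0,0.5,1],[0.472,-0.03,0,-0.003,0,0.5,1],[0.472,-0.03,0,-0.003,0,0.5,1],[0.472,-0.03,0,-0.003,0,0.5,1]]'; python3 -c "
from h import *
plan(597.8,-312.9,135,-.098)"
```

```text
time_s: 22.05
tool_pos: [594.5, -314.1, 140.1]
eef_rot: [0.633, -3.072, -0.011]
ft_force: [-0.2, 0.2, -0.3]
grip_width: 85.5
t 22.05 tcp [ 594.5 -314.1  140.1] jaw 1.977 q [-0.49  0.42  0.23  1.38  0.   -0.89] w 85.5 F [-0.2  0.2 -0.3]
 jaw -3.24 turn 1.07 q6-> -1.96 [-0.0058, -0.0005, 0.0086, 0.0029, 0.0004, -0.3395] dist 6.0
 jaw -0.098 turn -2.07 q6-> 1.19 [-0.0058, -0.0005, 0.0086, 0.0005, -0.0033, 0.6604] dist 6.0
 jaw 3.044 turn 1.07 q6-> -1.96 [-0.0058, -0.0005, 0.0086, 0.0029, 0.0004, -0.3395] dist 6.0
```

```bash
python3 -m crank '[[-0.006,0,0,0.0005,-0.003,0.66,1],[-0.006,0,0,0.0005,-0.003,0.66,1],[-0.006,0,0,0.0005,-0.003,0.66,1],[-0.006,0,0,0.0005,-0.003,0.66,1],[-0.006,0,0,0.0005,-0.003,0.66,1],[-0.006,0,0,0.0005,-0.003,0.66,1],[-0.006,0,0,0.0005,-0.003,0.66,1],[-0.006,0,0,0.0005,-0.003,0.66,1]]';  python3 -m crank '[[0,0,0,0,0,0.3,1],[0,0,0,0,0,0.3,1],[0,0,0,0,0,0.3,1],[0,0,0,0,0,0.3,1],[0,0,0,0,0,0.3,1]]'; python3 -c "
from h import *
plan(597.8,-312.9,145,-.098)"
```

```text
time_s: 22.85
tool_pos: [597.1, -312.2, 137.8]
eef_rot: [-1.209, -2.894, -0.004]
ft_force: [-1.1, 0.3, 0.1]
grip_width: 85.3
time_s: 23.35
tool_pos: [596.3, -311.8, 135.4]
eef_rot: [-2.183, -2.248, 0.0]
ft_force: [-0.2, -0.2, -0.4]
grip_width: 85.7
t 23.35 tcp [ 596.3 -311.8  135.4] jaw 0.029 q [-0.48  0.42  0.22  1.37  0.    1.06] w 85.7 F [-0.2 -0.2 -0.4]
 jaw -3.24 turn 3.01 q6-> -1.95 [-0.0018, 0.0024, -0.016, 0.0024, -0.0029, -0.9595] dist 10.0
 jaw -0.098 turn -0.13 q6-> 1.19 [-0.0018, 0.0024, -0.016, -0.0019, -0.0016, 0.0405] dist 10.0
 jaw 3.044 turn 3.01 q6-> -1.95 [-0.0018, 0.0024, -0.016, 0.0024, -0.0029, -0.9595] dist 10.0
```

```bash
python3 -m crank '[[-0.002,0.0024,-0.005,-0.002,-0.0016,0.0405,1],[-0.002,0.0024,-0.005,-0.002,-0.0016,0.0405,1],[-0.002,0.0024,-0.005,-0.002,-0.0016,0.0405,1]]'; python3 -c "
from h import *
plan(597.8,-312.9,66,-.098)
m=gauge(597.8,-312.9,-1.669)
f=grab('wrist','w16');crop(f,0,0,640,480,1,'w16',ov(f,m))"
```

```text
time_s: 23.65
tool_pos: [597.3, -312.7, 137.0]
eef_rot: [-2.323, -2.113, 0.001]
ft_force: [-0.1, 0.6, -0.2]
grip_width: 85.3
t 23.65 tcp [ 597.3 -312.7  137. ] jaw -0.095 q [-0.48  0.42  0.21  1.37  0.    1.18] w 85.3 F [-0.1  0.6 -0.2]
 jaw -3.24 turn 3.14 q6-> -1.96 [-0.0003, 0.0011, 0.1183, 0.0004, -0.0008, -0.999] dist 71.0
 jaw -0.098 turn -0.0 q6-> 1.19 [-0.0003, 0.0011, 0.1183, -0.0005, -0.0003, 0.001] dist 71.0
 jaw 3.044 turn 3.14 q6-> -1.96 [-0.0003, 0.0011, 0.1183, 0.0004, -0.0008, -0.999] dist 71.0
```

View pics/w16.png

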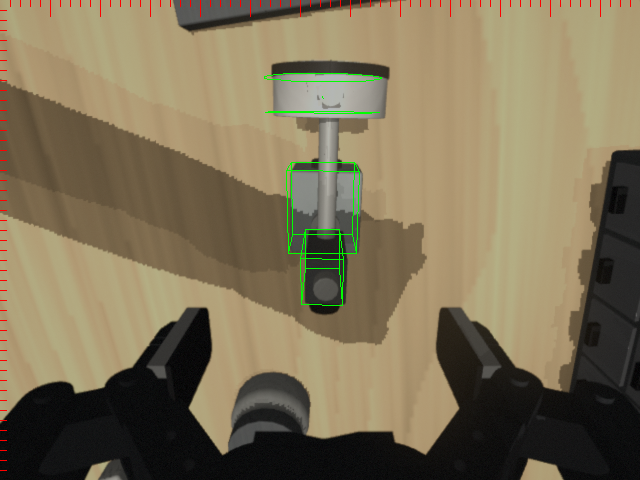

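```bash
python3 -c "
from h import *
f=load('w16');crop(f,250,40,410,330,2,'w16c')
print(onz(f,(325.5,289),150),proj(f,[[597.8,-312.9,150]]))
import cv2
crop(f,290,150,370,320,4,'w16d')"
```

```text
[ 599.77627252 -312.90572125  150.        ] [[321.18741144 289.35609692]]
```

View pics/w16d.png

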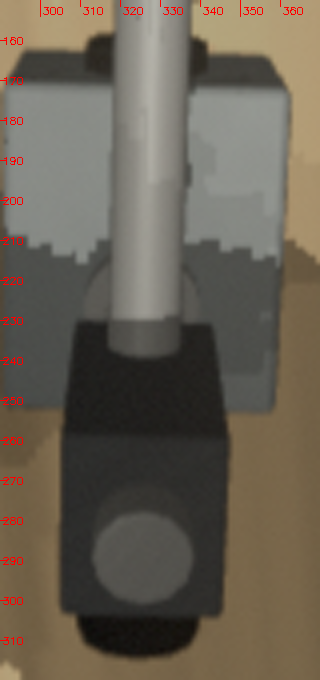

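```bash
python3 -m crank '[[0,0.0015,0.04,0,0,0.001,1],[0,0.0015,0.08,0,0,0.001,1],[0,0.0015,0.118,0,0,0.001,1],[0,0.0015,0.118,0,0,0.001,1]]'; python3 -c "
from h import *
plan(598.3,-312.9,66,-.098)
m=gauge(597.8,-312.9,-1.669)
f=grab('wrist','w17');crop(f,0,0,640,480,1,'w17')"
```

```text
time_s: 24.1
tool_pos: [596.0, -311.7, 62.4]
eef_rot: [-2.321, -2.106, 0.004]
ft_force: [-1.0, 0.9, -1.2]
grip_width: 85.3
t 24.1 tcp [ 596.  -311.7   62.4] jaw -0.097 q [-0.48  0.44  0.08  1.22  0.    1.19] w 85.3 F [-1.   0.9 -1.2]
 jaw -3.24 turn 3.14 q6-> -1.95 [-0.0017, 0.004, -0.0061, 0.0016, -0.0037, -0.9996] dist 4.0
 jaw -0.098 turn -0.0 q6-> 1.19 [-0.0017, 0.004, -0.0061, -0.0024, -0.001, 0.0004] dist 4.0
 jaw 3.044 turn 3.14 q6-> -1.95 [-0.0017, 0.004, -0.0061, 0.0016, -0.0037, -0.9996] dist 4.0
```

View pics/w17.png

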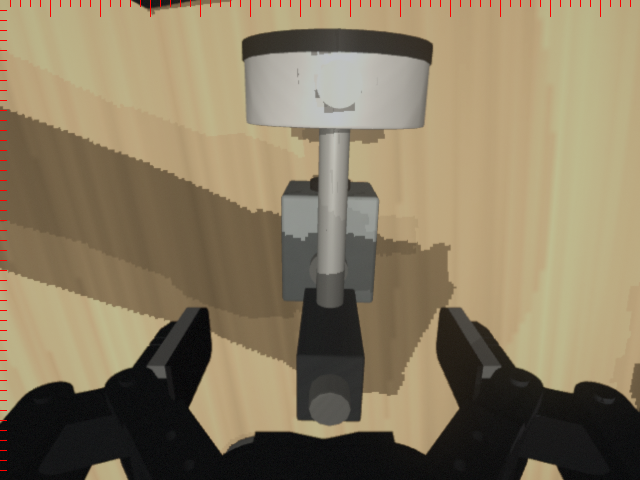

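```bash
python3 -m crank '[[-0.0017,0.004,-0.006,-0.0024,-0.001,0,1],[-0.0017,0.004,-0.006,-0.0024,-0.001,0,1],[-0.0017,0.004,-0.006,-0.0024,-0.001,0,1]]'; python3 -c "
from h import *
plan(598.3,-312.9,66,-.098)"
```

```text
time_s: 24.45
tool_pos: [600.0, -313.8, 69.9]
eef_rot: [2.322, 2.108, 0.003]
ft_force: [0.6, 0.0, 0.1]
grip_width: 86.0
t 24.45 tcp [ 600.  -313.8   69.9] jaw -0.097 q [-0.48  0.43  0.09  1.22  0.    1.19] w 86.0 F [0.6 0.  0.1]
 jaw -3.24 turn 3.14 q6-> -1.95 [0.0012, -0.003, 0.0065, -0.001, 0.0025, -0.9996] dist 4.0
 jaw -0.098 turn -0.0 q6-> 1.19 [0.0012, -0.003, 0.0065, 0.0016, 0.0006, 0.0004] dist 4.0
 jaw 3.044 turn 3.14 q6-> -1.95 [0.0012, -0.003, 0.0065, -0.001, 0.0025, -0.9996] dist 4.0
```

```bash
python3 -m crank '[[0.0012,-0.003,0.0065,0.0016,0.0006,0,1],[0.0012,-0.003,0.0065,0.0016,0.0006,0,1],[0.0012,-0.003,0.0065,0.0016,0.0006,0,0.2],[0.0012,-0.003,0.0065,0.0016,0.0006,0,0]]'; python3 -c "
from h import *
plan(598.3,-312.9,66,-.098)"
```

```text
time_s: 24.85
tool_pos: [598.3, -312.9, 66.0]
eef_rot: [-2.326, -2.112, 0.0]
ft_force: [-0.9, 0.2, -0.1]
grip_width: 59.2
t 24.85 tcp [ 598.3 -312.9   66. ] jaw -0.097 q [-0.48  0.44  0.08  1.22 -0.    1.19] w 59.2 F [-0.9  0.2 -0.1]
 jaw -3.24 turn 3.14 q6-> -1.95 [0.0, 0.0, -0.0001, -0.0, -0.0, -0.9996] dist 0.0
 jaw -0.098 turn -0.0 q6-> 1.19 [0.0, 0.0, -0.0001, -0.0, 0.0, 0.0004] dist 0.0
 jaw 3.044 turn 3.14 q6-> -1.95 [0.0, 0.0, -0.0001, -0.0, -0.0, -0.9996] dist 0.0
```

Exact. Close on the clamp.

```bash
python3 -m crank '[[0,0,0,0,0,0,-0.3],[0,0,0,0,0,0,-0.45],[0,0,0,0,0,0,-0.6],[0,0,0,0,0,0,-1],[0,0,0,0,0,0,-1],[0,0,0,0,0,0,-1],[0,0,0,0,0,0,-1]]' 80; python3 -c "
from h import *
plan(598.3,-312.9,66,-.098)
f=grab('wrist','w18');crop(f,0,0,640,480,1,'w18')
f=grab('scene','s18');crop(f,110,140,250,270,5,'s18')"
```

```text
time_s: 25.55
tool_pos: [598.3, -313.1, 66.1]
eef_rot: [2.326, 2.111, -0.0]
ft_force: [-1.2, -1.8, 2.1]
grip_width: 19.0
t 25.55 tcp [ 598.3 -313.1   66.1] jaw -0.097 q [-0.48  0.44  0.08  1.22 -0.    1.19] w 19.0 F [-1.2 -1.8  2.1]
 jaw -3.24 turn 3.14 q6-> -1.95 [0.0004, -0.0001, 0.0002, -0.0002, 0.0001, -0.9996] dist 0.0
 jaw -0.098 turn -0.0 q6-> 1.19 [0.0004, -0.0001, 0.0002, 0.0, 0.0001, 0.0004] dist 0.0
 jaw 3.044 turn 3.14 q6-> -1.95 [0.0004, -0.0001, 0.0002, -0.0002, 0.0001, -0.9996] dist 0.0
```

View pics/w18.png

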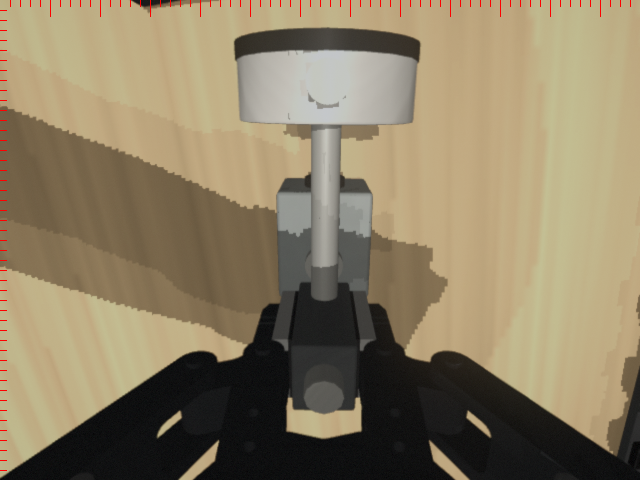

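View pics/s18.png

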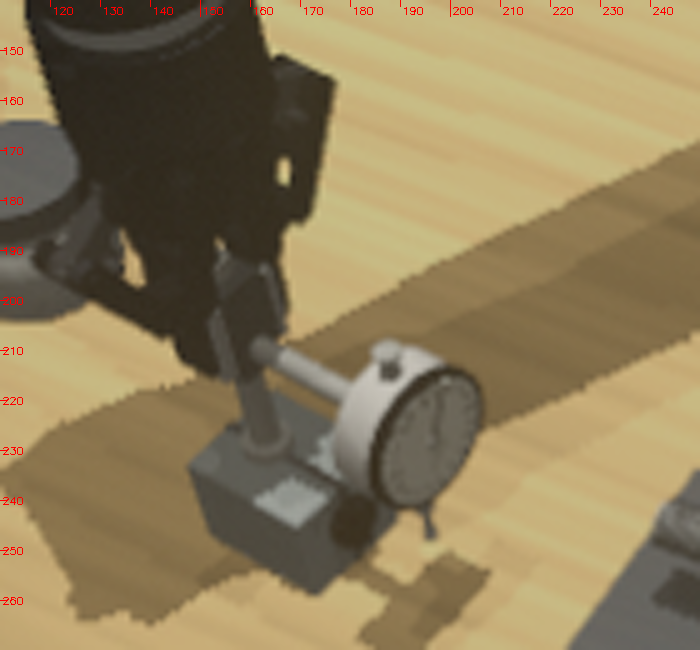

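```bash
python3 -c "
from h import *
f=load('w18');crop(f,220,10,440,420,2,'w18c')
print(onz(f,(324,397),150)); y=-1.668
for e in(-3,0,3):
  c=np.array([598.3,-313.1])+e*np.array([.097,.995])
  P=place([(0,0,150),(-12,0,142),(-12,0,96),(-38,0,45),(-38,25,45),(-38,-25,45),(-85,0,136)],c[0],c[1],0,y)
  print(e,proj(f,P).round(1).tolist())
"
```

```text
[ 600.03379391 -312.81374717  150.        ]
-3 [[318.1, 406.8], [318.3, 354.7], [319.6, 287.2], [320.4, 197.4], [369.3, 197.4], [271.5, 197.3], [317.7, 95.4]]
0 [[318.1, 398.3], [318.3, 346.1], [319.6, 280.5], [320.4, 191.6], [369.5, 191.7], [271.3, 191.6], [317.7, 82.8]]
3 [[318.0, 389.7], [318.2, 337.3], [319.6, 273.7], [320.4, 185.8], [369.7, 185.8], [271.1, 185.8], [317.6, 70.1]]
```

View pics/w18c.png

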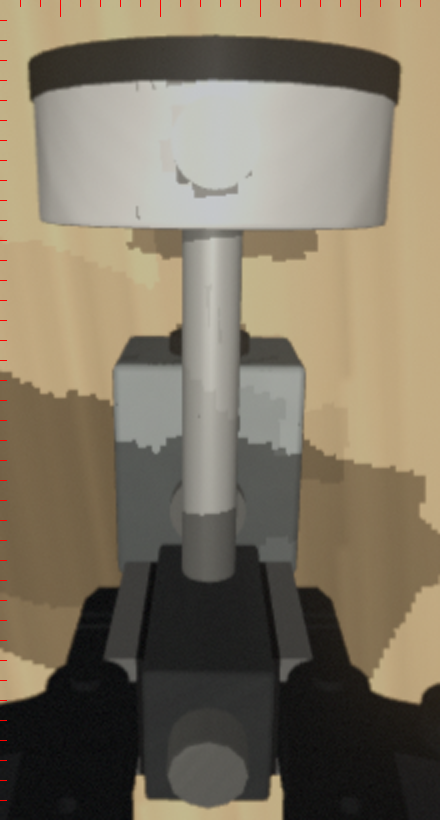

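```bash
python3 -m crank '[[0,0,-0.01,0,0,0,-1],[0,0,-0.04,0,0,0,-1],[0,0,-0.07,0,0,0,-1],[0,0,-0.1,0,0,0,-1],[0,0,-0.12,0,0,0,-1],[0,0,-0.12,0,0,0,-1]]' 100; python3 -c "
from h import *
plan(649.2,-27.9,136,.043+np.pi/2)
f=grab('wrist','w19');crop(f,0,0,640,480,1,'w19')
f=grab('scene','s19');crop(f,110,110,250,240,5,'s19')"
```

```text
time_s: 26.25
tool_pos: [598.9, -313.2, 139.3]
eef_rot: [2.325, 2.11, 0.001]
ft_force: [-1.0, 0.4, -8.1]
grip_width: 18.6
t 26.25 tcp [ 598.9 -313.2  139.3] jaw -0.097 q [-0.48  0.42  0.22  1.37 -0.    1.19] w 18.6 F [-1.   0.4 -8.1]
 jaw -1.528 turn -1.43 q6-> 3.06 [0.4813, 0.0375, 0.0052, 0.0006, -0.0002, 0.4556] dist 290.0
 jaw 1.614 turn 1.71 q6-> -0.09 [0.4813, 0.0375, 0.0052, 0.0002, 0.0006, -0.5444] dist 290.0
 jaw 4.755 turn -1.43 q6-> 3.06 [0.4813, 0.0375, 0.0052, 0.0006, -0.0002, 0.4556] dist 290.0
```

View pics/w19.png

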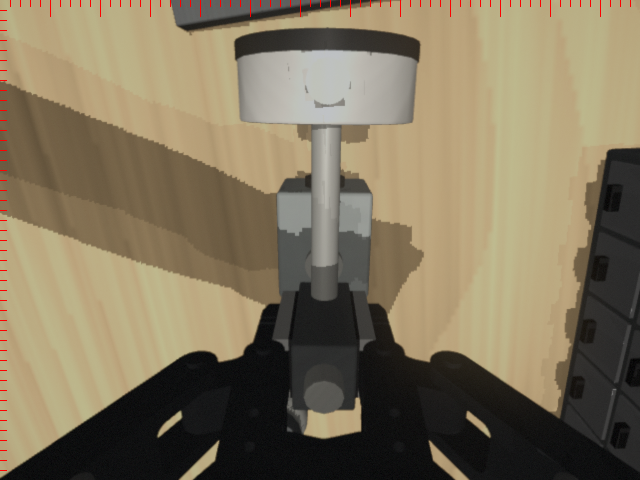

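View pics/s19.png

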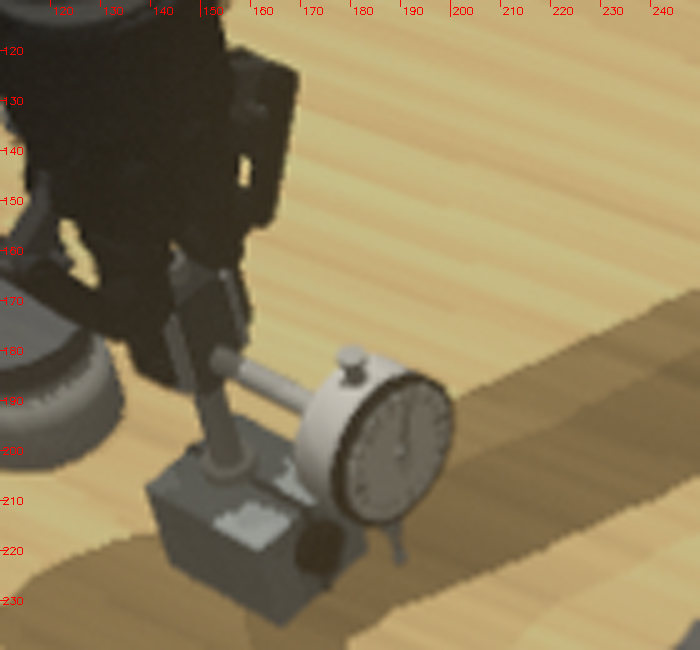

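```bash
python3 -m crank '[[0.03,0.004,0,0,0,-0.03,-1],[0.07,0.008,0,0,0,-0.07,-1],[0.11,0.012,0,0,0,-0.115,-1],[0.15,0.016,0,0,0,-0.16,-1],[0.19,0.02,0,0,0,-0.205,-1],[0.23,0.024,0,0,0,-0.25,-1],[0.27,0.028,0,0,0,-0.295,-1],[0.31,0.03,0,0,0,-0.34,-1]]'; python3 -c "
from h import *
plan(649.2,-27.9,136,.043+np.pi/2)"
```

```text
time_s: 27.15
tool_pos: [633.3, -128.2, 135.3]
eef_rot: [-0.917, -3.001, 0.0]
ft_force: [-0.3, -0.5, -5.6]
grip_width: 18.7
t 27.15 tcp [ 633.3 -128.2  135.3] jaw 0.977 q [-0.2   0.37  0.13  1.34  0.    0.39] w 18.7 F [-0.3 -0.5 -5.6]
 jaw -1.528 turn -2.51 q6-> 3.06 [0.0715, 0.1534, -0.001, -0.0015, 0.0, 0.7974] dist 102.0
 jaw 1.614 turn 0.64 q6-> -0.09 [0.0715, 0.1534, -0.001, -0.0, -0.0012, -0.2026] dist 102.0
 jaw 4.755 turn -2.51 q6-> 3.06 [0.0715, 0.1534, -0.001, -0.0015, 0.0, 0.7974] dist 102.0
```

```bash
python3 -m crank '[[0.014,0.03,-0.001,0,0,-0.04,-1],[0.028,0.06,-0.001,0,0,-0.08,-1],[0.042,0.09,-0.001,0,0,-0.12,-1],[0.056,0.12,-0.001,0,0,-0.16,-1],[0.0715,0.153,-0.001,0,-0.001,-0.2026,-1],[0.0715,0.153,-0.001,0,-0.001,-0.2026,-1],[0.0715,0.153,-0.001,0,-0.001,-0.2026,-1]]'; python3 -c "
from h import *
plan(649.2,-27.9,105,.043+np.pi/2)"
```

```text
time_s: 27.85
tool_pos: [648.4, -27.7, 134.5]
eef_rot: [0.067, -3.138, -0.0]
ft_force: [0.5, -0.5, -6.4]
grip_width: 18.8
t 27.85 tcp [648.4 -27.7 134.5] jaw 1.614 q [-0.04  0.37  0.14  1.34 -0.   -0.09] w 18.8 F [ 0.5 -0.5 -6.4]
 jaw -1.528 turn -3.14 q6-> 3.06 [-0.0015, -0.0005, 0.0492, -0.0015, -0.0, 1.0] dist 30.0
 jaw 1.614 turn 0.0 q6-> -0.09 [-0.0015, -0.0005, 0.0492, 0.0, -0.0009, -0.0] dist 30.0
 jaw 4.755 turn -3.14 q6-> 3.06 [-0.0015, -0.0005, 0.0492, -0.0015, -0.0, 1.0] dist 30.0
```

```bash
python3 -m crank '[[-0.0015,-0.0005,0.02,0,-0.001,0,-1],[-0.0015,-0.0005,0.04,0,-0.001,0,-1],[-0.0015,-0.0005,0.056,0,-0.001,0,-1],[-0.0015,-0.0005,0.056,0,-0.001,0,-1],[-0.0015,-0.0005,0.056,0,-0.001,0,-1]]'; python3 -c "
from h import *
plan(649.2,-27.9,86,.043+np.pi/2)
from bench import r
p=r.get_state()['tool_pos']
m=axle(564.3,-31.5,59,1.614)+vblock(561.7,28.5,.043,20)+vblock(566.9,-91.5,.043,20)+gauge(p[0],p[1],.043,p[2]-66.1)
f=grab('wrist','w20');crop(f,0,0,640,480,1,'w20',ov(f,m));crop(f,230,0,430,250,3,'w20c')
f=grab('top','t20');crop(f,240,100,420,230,4,'t20',ov(f,m))
f=grab('scene','s20');crop(f,190,150,390,340,4,'s20',ov(f,m));crop(f,230,190,330,310,7,'s20c')"
```

```text
time_s: 28.35
tool_pos: [648.8, -28.2, 100.3]
eef_rot: [0.067, -3.14, -0.0]
ft_force: [-0.3, -0.1, -6.7]
grip_width: 19.0
t 28.35 tcp [648.8 -28.2 100.3] jaw 1.613 q [-0.04  0.38  0.07  1.27  0.   -0.09] w 19.0 F [-0.3 -0.1 -6.7]
 jaw -1.528 turn -3.14 q6-> 3.06 [-0.0008, 0.0004, 0.0239, -0.0005, -0.0001, 0.9998] dist 14.0
 jaw 1.614 turn 0.0 q6-> -0.09 [-0.0008, 0.0004, 0.0239, 0.0001, -0.0003, -0.0002] dist 14.0
 jaw 4.755 turn -3.14 q6-> 3.06 [-0.0008, 0.0004, 0.0239, -0.0005, -0.0001, 0.9998] dist 14.0
```

View pics/w20.png

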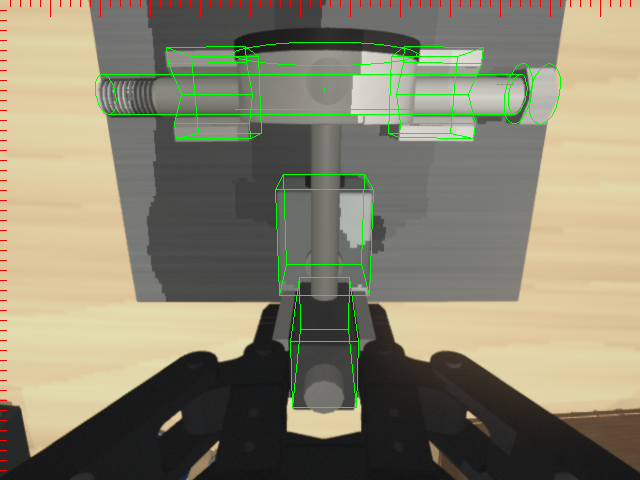

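View pics/s20.png

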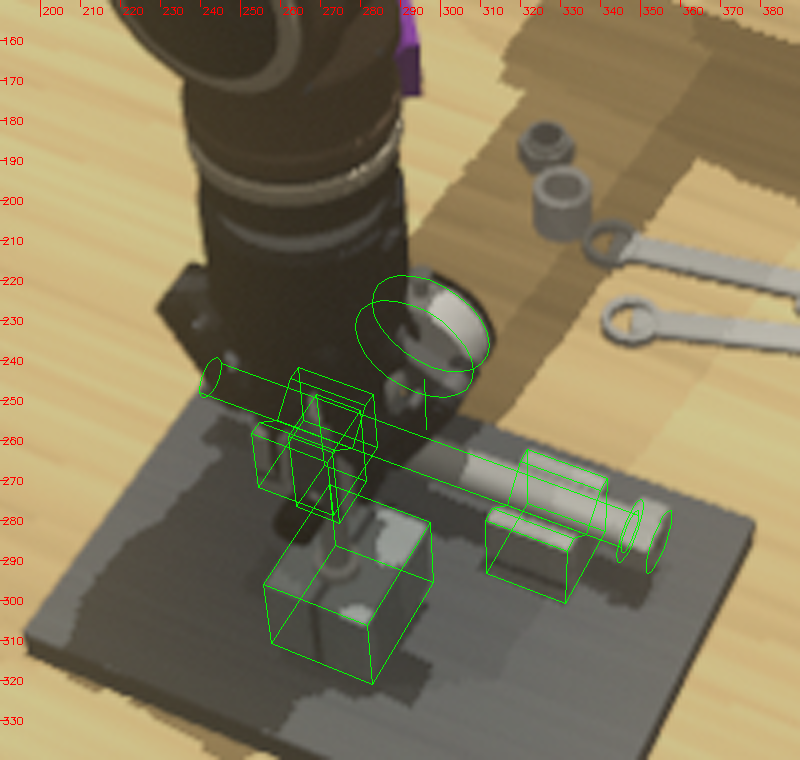

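View pics/s20c.png

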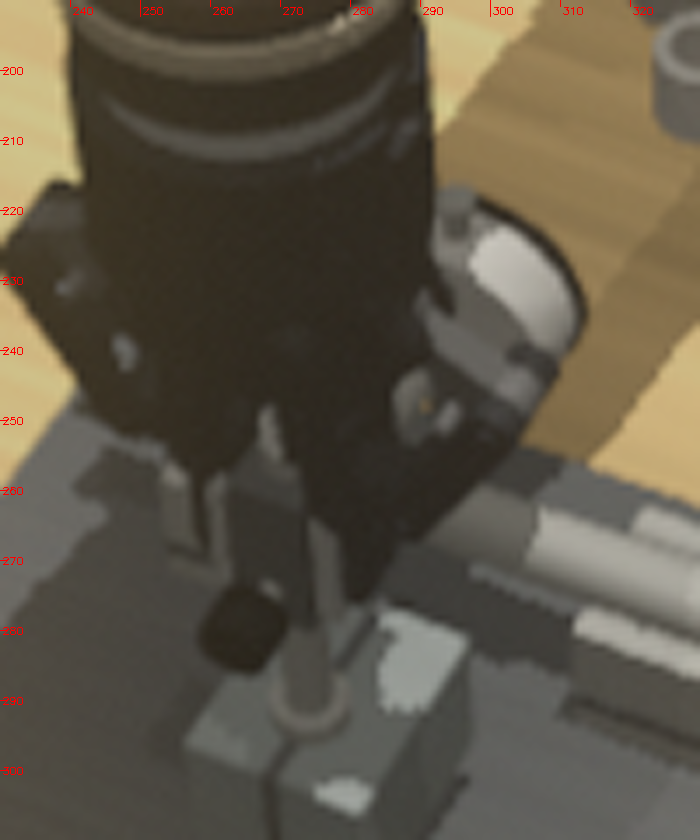

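View pics/t20.png

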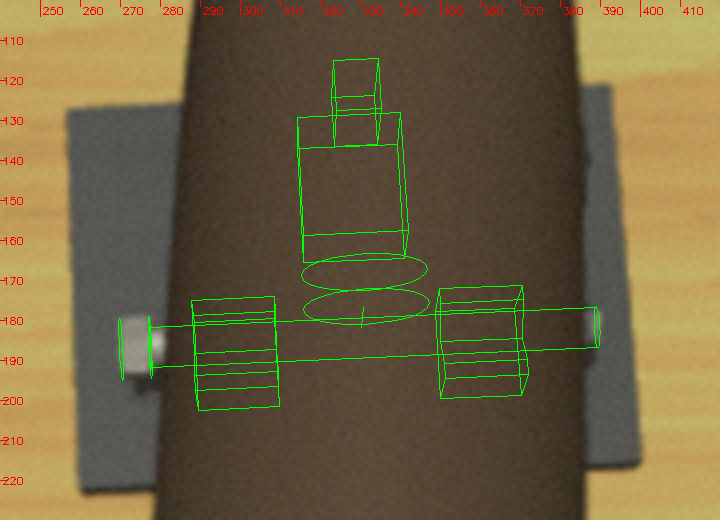

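```bash
python3 -m crank '[[-0.0008,0.0004,0.006,0,0,0,-1],[-0.0008,0.0004,0.012,0,0,0,-1],[-0.0008,0.0004,0.017,0,0,0,-1],[-0.0008,0.0004,0.021,0,0,0,-1],[-0.0008,0.0004,0.022,0,0,0,-1],[-0.0008,0.0004,0.022,0,0,0,-1]]'; python3 -c "
from h import *
plan(649.2,-27.9,86,.043+np.pi/2)"
```

```text
time_s: 29.1
tool_pos: [650.1, -27.8, 88.4]
eef_rot: [-0.067, 3.139, 0.0]
ft_force: [0.8, 0.2, -5.9]
grip_width: 19.1
t 29.1 tcp [650.1 -27.8  88.4] jaw 1.614 q [-0.04  0.38  0.05  1.24  0.   -0.09] w 19.1 F [ 0.8  0.2 -5.9]
 jaw -1.528 turn -3.14 q6-> 3.06 [0.0015, -0.0001, 0.004, 0.0007, -0.0, 0.9999] dist 3.0
 jaw 1.614 turn 0.0 q6-> -0.09 [0.0015, -0.0001, 0.004, 0.0, 0.0004, -0.0001] dist 3.0
 jaw 4.755 turn -3.14 q6-> 3.06 [0.0015, -0.0001, 0.004, 0.0007, -0.0, 0.9999] dist 3.0
```

```bash
python3 -m crank '[[0.0012,0,0.002,0,0,0,-1],[0.0012,0,0.003,0,0,0,-1]]'; python3 -m crank '[[0,0,0.0015,0,0,0,-1],[0,0,0.0015,0,0,0,-1]]'; python3 -m crank '[[0,0,0.001,0,0,0,-1],[0,0,0.001,0,0,0,-1]]'; python3 -c "
from h import *
plan(649.2,-27.9,86,.043+np.pi/2)"
```

```text
time_s: 29.3
tool_pos: [649.5, -27.8, 86.8]
eef_rot: [-0.067, 3.139, 0.0]
ft_force: [0.2, -0.3, -6.0]
grip_width: 18.9
time_s: 29.5
tool_pos: [649.6, -27.8, 86.2]
eef_rot: [-0.067, 3.139, 0.0]
ft_force: [0.5, 0.2, -4.2]
grip_width: 18.6
time_s: 29.7
tool_pos: [649.8, -27.8, 86.2]
eef_rot: [-0.067, 3.138, -0.0]
ft_force: [0.0, 0.2, -0.2]
grip_width: 18.9
t 29.7 tcp [649.8 -27.8  86.2] jaw 1.614 q [-0.04  0.38  0.04  1.23  0.   -0.09] w 18.9 F [ 0.   0.2 -0.2]
 jaw -1.528 turn -3.14 q6-> 3.06 [0.001, -0.0001, 0.0003, 0.0015, 0.0, 0.9999] dist 1.0
 jaw 1.614 turn 0.0 q6-> -0.09 [0.001, -0.0001, 0.0003, -0.0, 0.001, -0.0001] dist 1.0
 jaw 4.755 turn -3.14 q6-> 3.06 [0.001, -0.0001, 0.0003, 0.0015, 0.0, 0.9999] dist 1.0
```

```bash
python3 -m crank '[[0,0,0.001,0,0,0,-1],[0,0,0.001,0,0,0,-0.4],[0,0,0.001,0,0,0,-0.2],[0,0,0.001,0,0,0,0.2],[0,0,0.001,0,0,0,0.6],[0,0,0.001,0,0,0,0.6]]'; python3 -m crank '[[0,0,-0.03,0,0,0,0.6],[0,0,-0.07,0,0,0,0.6],[0,0,-0.12,0,0,0,0.6],[0,0,-0.17,0,0,0,0.6]]'; python3 -m crank '[[-0.03,-0.06,0,0,0,0,0.6],[-0.03,-0.14,0,0,0,0,0.6],[-0.02,-0.22,0,0,0,0,0.6],[0,-0.3,0,0,0,0,0.6],[0.05,-0.38,0,0,0,0,0.6],[0.05,-0.42,0,0,0,0,0.6]]';python3 -c "
from h import *
m=axle(564.3,-31.5,59,1.614)+vblock(561.7,28.5,.043,20)+vblock(566.9,-91.5,.043,20)+gauge(649.6,-27.8,.043,20)
f=grab('top','t21');crop(f,240,100,420,230,4,'t21');crop(f,280,100,380,210,6,'t21c',ov(f,m))
f=grab('scene','s21');crop(f,190,190,390,340,4,'s21');crop(f,230,190,350,320,6,'s21c',ov(f,m))"
```

```text
time_s: 30.3
tool_pos: [649.8, -27.8, 85.7]
eef_rot: [-0.067, 3.138, -0.0]
ft_force: [0.3, -0.6, 0.3]
grip_width: 68.2
time_s: 30.7
tool_pos: [649.2, -27.8, 188.5]
eef_rot: [-0.067, 3.138, -0.0]
ft_force: [0.6, -0.9, -0.1]
grip_width: 68.3
time_s: 31.3
tool_pos: [627.8, -283.9, 188.8]
eef_rot: [-0.063, 3.139, -0.001]
ft_force: [0.1, 0.5, -0.2]
grip_width: 68.3
```

View pics/t21.png

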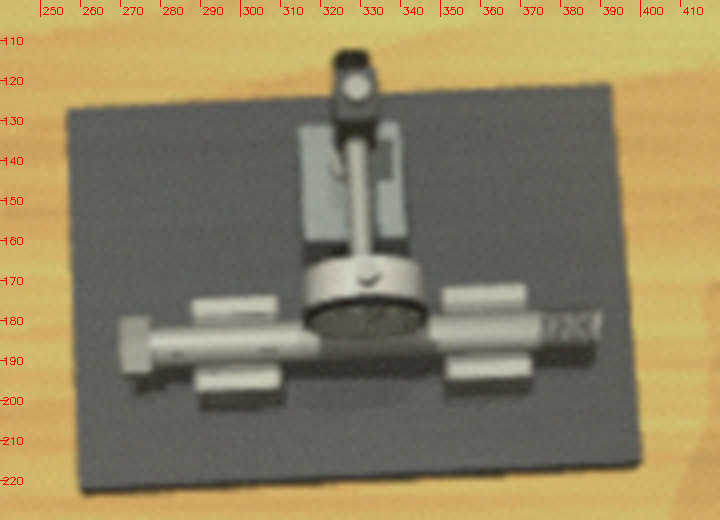

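View pics/s21.png

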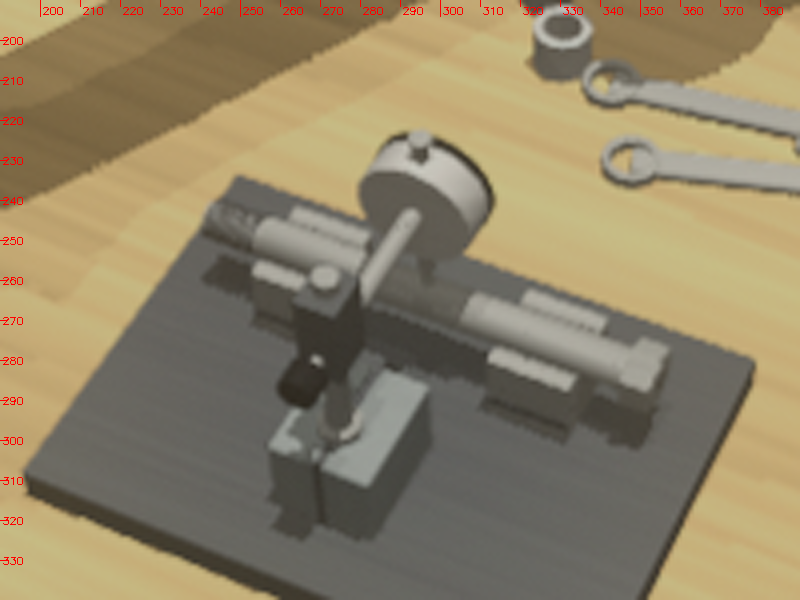

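View pics/s21c.png

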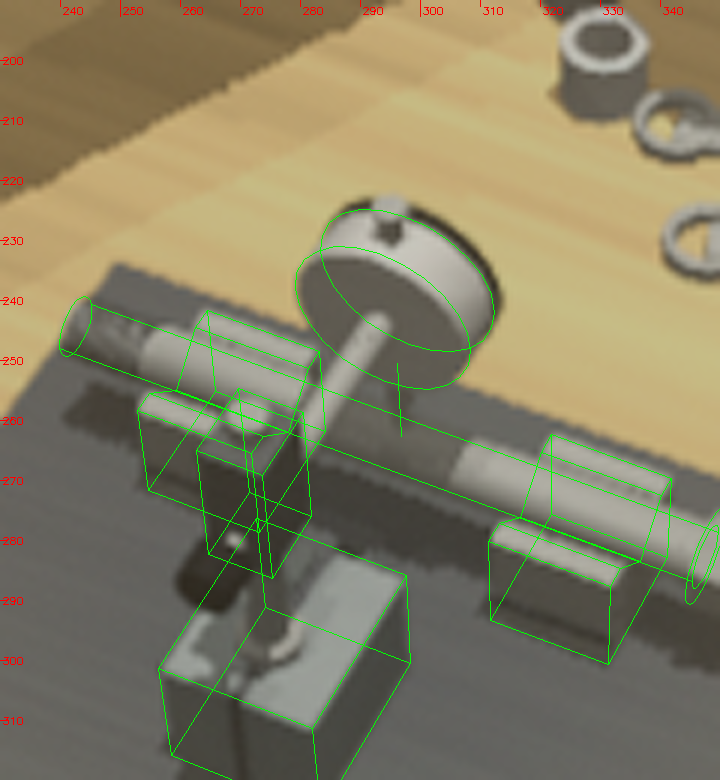

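View pics/t21c.png

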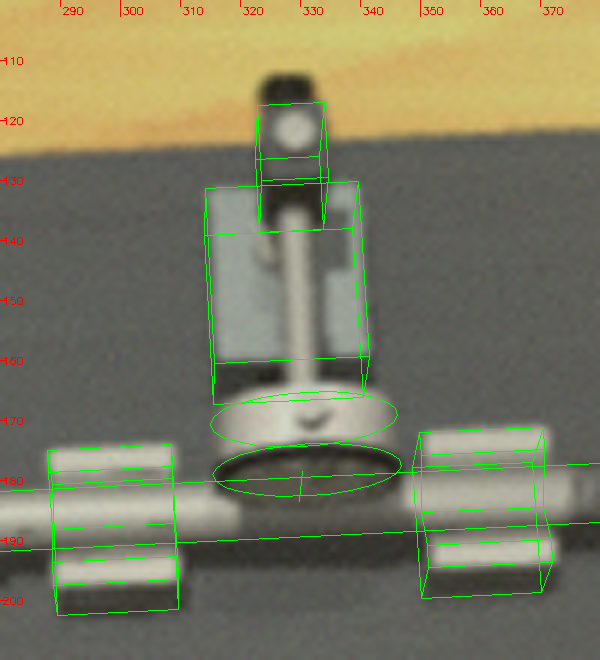

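```bash
python3 -c "
from h import *
f=load('s21');f=dict(f)
L=[]
for d in(-5,0,5):
  q=proj(f,[[564.3+d,-31.5+.043*d,59+(100-d*d)**.5]])[0]; print(d,q); L.append([q+[-.6,0],q+[.6,0]])
# crest line
L.append(proj(f,[[564.3+2.6,-91.5,69],[564.3-2,15,69]]))
crop(f,270,225,330,280,12,'s21d');crop(f,270,225,330,280,12,'s21e',L)
"
```

```text
-5 [297.61999552 258.97799313]
0 [296.38202814 260.44326811]
5 [295.18240127 262.84374688]
```

View pics/s21d.png

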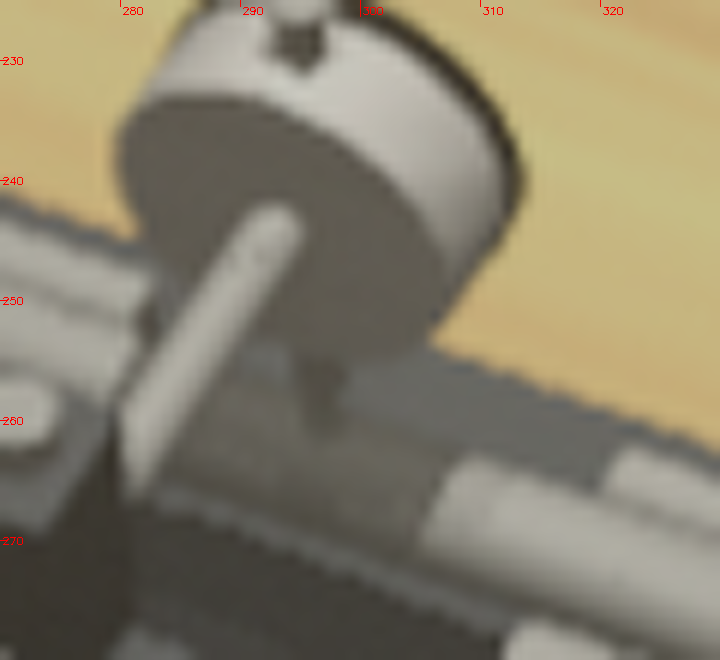

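View pics/s21e.png

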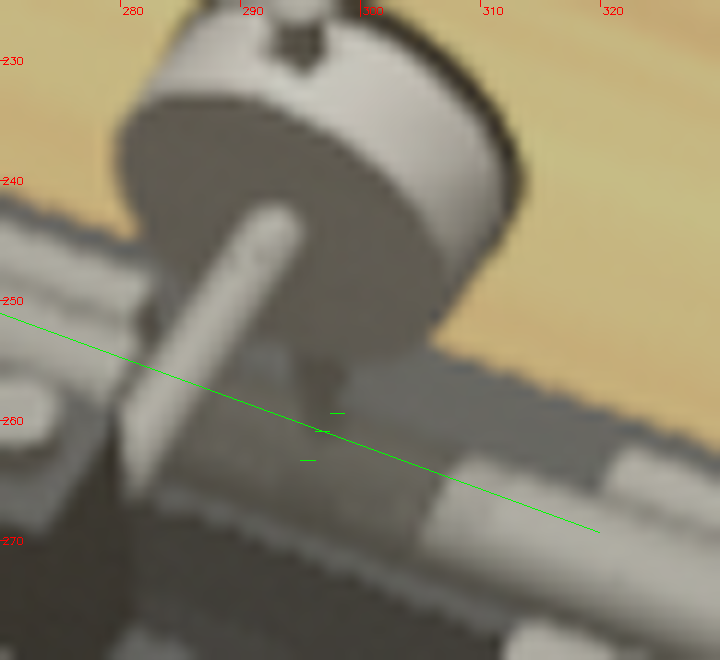

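```bash
python3 -m crank '[[0,0,0,0,0,0,0.6],[0,0,0,0,0,0,0.6],[0,0,0,0,0,0,0.6]]'; python3 -c "
from h import *
a=load('s21');f=grab('scene','s22')
d=np.abs(f['frame'][185:340,190:390].astype(int)-a['frame'][185:340,190:390]).max(2);print('max/mean diff',d.max(),d.mean())
from bench import r
print(r.get_state()['ft_force'],r.close_job())"
```

```text
time_s: 31.7
tool_pos: [629.2, -283.8, 188.1]
eef_rot: [-0.061, 3.139, -0.001]
ft_force: [-0.4, -0.4, 0.5]
grip_width: 68.1
max/mean diff 56 1.249741935483871
the job is handed in; nothing more can be done
[-0.33682652  0.26138463  0.08534179] None
```

The bend check is set up on the plate and the job is handed in at about 32 s of the 106 s allowed.

- **Blocks:** the two matching V-blocks stand on the plate 120 mm apart, one on each half. The big block and the purple one were left alone.
- **Axle:** it lies in both vees, its middle midway between the blocks to within about 1 mm, with the hex head outside the left block.
- **Gauge:** it stands behind the axle, upright, arm square across, with the tip on the middle of the axle.

**Last checks:**
- **Cameras:** the final top and scene pictures matched the intended positions to within a pixel or two. The tip sat on the crest of the axle in the scene view.
- **After withdrawing:** two scene frames 0.4 s apart differed by 1.2 grey levels on average, 56 at most. I put this down to picture noise or the arm's shadow, but did not look into it.
- **Wrist force:** it read about zero at hand-in.

**What disagreed:**
- **First grasp missed:** the real fingertips sit about 34 mm higher than the reported tool position says. The jaws closed above the first block without moving it. I found the offset by touching the bench with the shut fingers (28 N) and corrected for it from then on.
- **Plate edge:** in one wrist picture the plate's near edge was a few millimetres off the fitted position. I did not correct for it, since the blocks stand about 17 mm or more inside that edge.

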